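# Lid the finished tubs on the trimming bench

## Robot

A 7-joint arm with a two-finger parallel gripper is mounted at the origin on the work surface. World frame = base frame: x ahead of the robot, y to its left, z up, the work surface at z = 0. Lengths are in m, angles in degrees, forces in N, time in s.
With the tool pointing down it reaches from about 0.425 to 0.875 m from the base axis. Payload 4.7 kg.
Tool frame: the origin (TCP) lies on the centre line of the jaws, within the pads' length; the fingertips stand 14 mm ahead of it and the grasp point (between the pads) lies 5 mm behind it; z points along the fingers, y is the line along which they close (so a half turn about z gives the same grasp; the last joint's range is limited). The gripper opens to 87 mm and grips with 3 to 60 N. Pads are 19 mm wide; open, the fingers measure 117 mm over their backs; the gripper's body (75 mm by 190 mm) begins 51 mm behind the grasp point.
Start: joints at [77.183, 18.392, -4.016, 83.108, 1.295, 78.541, -3.26], TCP at [0.153, -0.632, 0.237] pointing down, gripper open.
Joint ranges: [-163.93, 163.93], [-17.29, 119.83], [-79.2, 71.16], [3.27, 140.29], [-89.18, 269.18], [5.43, 117.66], [-154.24, 154.24]. Speed limits (degrees/s): [147.25, 147.25, 180, 180, 180, 180, 180].

## Interface

Orientations are given as [roll, pitch, yaw] about the fixed x, y, z axes, in that order (R = Rz(yaw) Ry(pitch) Rx(roll)).
In Python, from cell import env gives the robot as it stands.
- The arm moves only by the tool jog_arm, never from a script. Its argument "motion" is a list that holds one entry, the list of rows, each a list of 7 numbers: the shift along the tool's x, y, z in units of 0.1 m (1.0 is 0.1 m), then the turn, a rotation vector about the tool's x, y, z in units of 180 degrees (1.0 is 180 degrees), then the closure, from 0 (fully open) to 1 (shut). A call has 1 to 5 rows; each row is the pose to reach, as a shift and turn from the pose commanded when the call began, along the tool's axes at that moment, turning the shorter way round; what a row does not reach only later rows make up. A row lasts 1/10 s, in which the tool goes at most 50 mm and 8.59 degrees, less where a joint would pass 70% of its speed; a pose out of reach is approached as far as the arm can. A call with a number of a shift or a turn outside -1 to 1 is refused whole. A call with a gripper value outside its range is refused whole. The fingers move at their own pace and stop on an object; "grip_force" is the grip in N (left out, the last holds). Time passes only in rows, so rows that repeat a pose let the fingers close. It gives the time, the measured TCP pose, the force, the opening and the grip force at its end, in the units of the state.
- env.get_obs(): the state, without advancing time (a new reading comes with each control period).
- env.read_camera(name): name is "scene" or "side" or "wrist"; returns (picture, depth): 420x560x3 uint8, red, green, blue; 420x560 float32, m along the optical axis (not along the pixel's ray), 0 where there is no reading.
- env.camera_info(name): a dict with "camera_matrix" (3x3 intrinsics, pixels), "k1" (the pictures are not rectified: a ray, as slopes to the right and down, at radius r is drawn at 1 + k1 r^2 times it, then the intrinsics apply), "origin" and "orientation" of the camera in the world; the wrist camera has in their place "mount" (4x4, takes a point from camera to tool coordinates, whose origin is the TCP and whose axes are the flange's). Camera axes: x right, y down, z forward; pixel columns grow to the right and rows downward; lengths in m; the calibration is good to about 2 mm. A picture is of the moment at which its call begins: read the wrist's pose just before it. camera_info takes no time and is no camera call.
- env.sign_off(): hands the job in; it is judged then, once.
The state is a dict: "time_s": time; "qpos": joint angles; "joint_velocities": joint speeds; "effort": joint torques, N m; "tool_pos": TCP position; "tool_rot": TCP orientation; "force": force on the tool from outside, world axes, zero at the start; "wrist_torque": the same for the moment, N m; "grip_width": finger opening in m; "grasp_force": force on a finger pad.
Only numpy, scipy, OpenCV 4.12 (cv2) and the standard library are available. Lean on these libraries where they do the work, as an engineer would, in place of code of your own. Each camera call takes 0.05 s, during which the arm holds its last target. There are 200 camera calls.

## Task

On the black mesh mat stand four open beige tubs, a wider and a smaller round one and a wider and a smaller square one, and among them lie their four lids with bar handles. Close each tub with the lid of its own shape and size, seated flat and centred with its plug in the mouth, the square lids in line with the tub's sides, set down rather than dropped; the tubs stay standing where they are. Leave the disc without a handle and the spout alone.

Things in the scene. Friction and masses are not known exactly. Their poses are not given: they have to be found in the camera images.
- tub_wide_round: wider of the two round open-topped tubs, beige, 100 mm in diameter outside, 50 mm high, walls 4 mm, mouth 92 mm, 0.3 kg, loose, standing upright on the mat; origin at the centre of its underside, z up, yaw without meaning
- lid_wide_round: wider round lid with handle, beige, 0.12 kg, loose, plug down on the mat. Origin: centre of its underside, z up. Round plug 78 mm in diameter, z 0-8 mm (7 mm free all round in its tub's mouth); flange 110 mm, z 8-14, which rests on the rim; central bar handle z 14-44, 40 mm along x, 14 mm thick in y. Seated, its origin is 42 mm above the tub's
- tub_small_round: smaller of the two round open-topped tubs, beige, 70 mm in diameter outside, 45 mm high, walls 4 mm, mouth 62 mm, 0.2 kg, loose, standing upright on the mat; origin at the centre of its underside, z up, yaw without meaning
- lid_small_round: smaller round lid with handle, beige, 0.07 kg, loose, plug down on the mat. Origin: centre of its underside, z up. Round plug 48 mm in diameter, z 0-8 mm (7 mm free all round in its tub's mouth); flange 80 mm, z 8-14, which rests on the rim; central bar handle z 14-44, 40 mm along x, 14 mm thick in y. Seated, its origin is 37 mm above the tub's
- tub_wide_square: wider of the two square open-topped tubs, beige, 88 mm along each side outside, 50 mm high, walls 4 mm, mouth 80 mm, 0.3 kg, loose, standing upright on the mat; origin at the centre of its underside, z up, x and y square to its sides
- lid_wide_square: wider square lid with handle, beige, 0.12 kg, loose, plug down on the mat. Origin: centre of its underside, z up. Square plug 66 mm along each side, z 0-8 mm (7 mm free all round in its tub's mouth); flange 98 mm, z 8-14, which rests on the rim; central bar handle z 14-44, 40 mm along x, 14 mm thick in y. Seated, its origin is 42 mm above the tub's. Sides along x and y
- tub_small_square: smaller of the two square open-topped tubs, beige, 66 mm along each side outside, 45 mm high, walls 4 mm, mouth 58 mm, 0.2 kg, loose, standing upright on the mat; origin at the centre of its underside, z up, x and y square to its sides
- lid_small_square: smaller square lid with handle, beige, 0.07 kg, loose, plug down on the mat. Origin: centre of its underside, z up. Square plug 44 mm along each side, z 0-8 mm (7 mm free all round in its tub's mouth); flange 76 mm, z 8-14, which rests on the rim; central bar handle z 14-44, 40 mm along x, 14 mm thick in y. Seated, its origin is 37 mm above the tub's. Sides along x and y
- blank: lid blank, to be left alone: a plain beige disc 82 mm in diameter, 10 mm thick, no handle, loose, lying flat on the mat; origin at the centre of its underside
- spout: moulded spout, to be left alone: a beige cone 70 mm tall, foot 68 mm in diameter, standing loose on the bench beyond the mat; origin at the centre of its underside
Things that resemble listed ones, but are neither listed nor needed, are in the scene too. What is shaped like the tub_wide_round but blue is not meant. Leave any blue look-alike of the lid_small_round alone.

How it is judged (in metres and radians):
At the end, for the whole second after the job is handed in: each lid rests on its own tub: centres within 10 mm, seated height within 4 mm, lid and tub level within 0.08 rad, square lids within 0.17 rad of the tub's sides (any quarter turn), each tub within 30 mm of its start, all at rest (under 0.02 m/s) (horizontal distance between lid_wide_round and tub_wide_round below 0.01 m and z of lid_wide_round in the frame of tub_wide_round between 0.038 and 0.046 m and angle between each of lid_wide_round, tub_wide_round, lid_small_round, tub_small_round, lid_wide_square, tub_wide_square, lid_small_square, tub_small_square's own z axis and vertical below 0.08 rad and distance of each of tub_wide_round, tub_small_round, tub_wide_square, tub_small_square from where it was at the start of the episode below 0.03 m and linear speed of each of lid_wide_round, tub_wide_round, lid_small_round, tub_small_round, lid_wide_square, tub_wide_square, lid_small_square, tub_small_square below 0.02 m/s and horizontal distance between lid_small_round and tub_small_round below 0.01 m and z of lid_small_round in the frame of tub_small_round between 0.033 and 0.041 m and horizontal distance between lid_wide_square and tub_wide_square below 0.01 m and z of lid_wide_square in the frame of tub_wide_square between 0.038 and 0.046 m and (angle between the x axis of lid_wide_square and the x axis of tub_wide_square, either way round below 0.17 rad or angle between the x axis of lid_wide_square and the y axis of tub_wide_square, either way round below 0.17 rad) and horizontal distance between lid_small_square and tub_small_square below 0.01 m and z of lid_small_square in the frame of tub_small_square between 0.033 and 0.041 m and (angle between the x axis of lid_small_square and the x axis of tub_small_square, either way round below 0.17 rad or angle between the x axis of lid_small_square and the y axis of tub_small_square, either way round below 0.17 rad)); the robot touches nothing.
It fails at once if a lid is dropped or thrown (out of the fingers it moves faster than 0.5 m/s, a fall of some 13 mm) ((contact force between lid_wide_round and the fingers below 0.1 N and linear speed of lid_wide_round above 0.5 m/s) or (contact force between lid_small_round and the fingers below 0.1 N and linear speed of lid_small_round above 0.5 m/s) or (contact force between lid_wide_square and the fingers below 0.1 N and linear speed of lid_wide_square above 0.5 m/s) or (contact force between lid_small_square and the fingers below 0.1 N and linear speed of lid_small_square above 0.5 m/s)).
It fails at once if the handle-less blank is moved more than 20 mm (distance of blank from where it was at the start of the episode above 0.02 m).
It fails at once if the spout is moved more than 20 mm (distance of spout from where it was at the start of the episode above 0.02 m).
It also fails if it takes over 104 s, if anything falls off the work surface, if the arm or the gripper's body presses on something with over 40 N, if the wrist force passes 120 N, or if a joint passes its speed limit or range.

## Working session

There is one attempt and no reset: what is moved stays moved. The work goes in short steps, Python scripts to look and compute and a tool call to move; the robot and the scene stay as the last step left them, time stands still between calls to the robot, and variables do not carry over. Pictures are saved under pics/ and viewed, at most 14 in all, crops included, and the job is handed in when it is done.

Besides the shell and the picture viewer there is one more tool, called in YAML: its name, and indented under it one key for each argument. jog_arm: Moves the arm, as the interface text tells. Shifts and turns lie within -1 to 1; 1 stands for 0.1 m of shift or 180 degrees of turn. Its arguments: {"type":"object","properties":{"motion":{"type":"array","items":{"type":"array","items":{"type":"array","items":{"type":"number"}}}},"grip_force":{"type":"number"}},"required":["motion"]}

```bash
mkdir -p pics; cat > h.py <<'E'
import numpy as np, cv2
from cell import env
from scipy.spatial.transform import Rotation as R
E
python3 - <<'E'
from h import *
o=env.get_obs();print(o)
for n in("scene","side","wrist"):
    p,d=env.read_camera(n);print(n,env.camera_info(n))
    cv2.imwrite(f"pics/{n}.png",p[:,:,::-1]);np.savez(f"{n}.npz",p=p,d=d)
E
```

```text
{'time_s': 0.0, 'qpos': array([77.1831187 , 18.43779333, -4.0139435 , 83.17371437,  1.29564241,
       78.53952803, -3.25985337]), 'joint_velocities': array([-0.06623041, -0.02024458, -0.03974457,  0.07125105, -0.08312625,
        0.10197983, -0.02611535]), 'effort': array([-4.02518690e-04, -4.91289425e+01, -4.03987085e-01, -3.12529314e+01,
       -6.37701340e-02,  4.37008368e-02,  1.78666255e-04]), 'tool_pos': array([ 0.15292707, -0.63122979,  0.23548602]), 'tool_rot': array([-1.79894232e+02,  6.77770065e-03,  1.36253787e+01]), 'force': array([-0.24186358,  0.28163917,  0.91140274]), 'wrist_torque': array([-0.00205457, -0.0399971 ,  0.00470611]), 'grasp_force': 0.0, 'grip_width': 0.08677097695732812}
scene {'camera_matrix': array([[464.65883457,   0.        , 276.51489577],
       [  0.        , 464.65883457, 212.19028165],
       [  0.        ,   0.        ,   1.        ]]), 'k1': -0.04255789480921717, 'origin': array([ 1.49712306, -0.56277545,  0.99057155]), 'orientation': array([-129.9033848 ,   -0.37769625,   60.62326561])}
side {'camera_matrix': array([[520.93388388,   0.        , 281.36346341],
       [  0.        , 520.93388388, 205.93725172],
       [  0.        ,   0.        ,   1.        ]]), 'k1': -0.08186046261006949, 'origin': array([-0.34288065,  0.81035746,  1.29124063]), 'orientation': array([-1.36662804e+02,  3.27491828e-02, -1.33640194e+02])}
wrist {'camera_matrix': array([[333.88153174,   0.        , 283.57971521],
       [  0.        , 333.88153174, 207.19963764],
       [  0.        ,   0.        ,   1.        ]]), 'k1': -0.026999411270158674, 'mount': array([[-2.82008680e-04, -9.60372008e-01, -2.78721234e-01,
         7.59825805e-02],
       [ 9.99999598e-01, -3.34615551e-05, -8.96497989e-04,
         6.75718604e-05],
       [ 8.51645128e-04, -2.78721375e-01,  9.60371631e-01,
        -1.46583227e-01],
       [ 0.00000000e+00,  0.00000000e+00,  0.00000000e+00,
         1.00000000e+00]])}
```

View pics/scene.png

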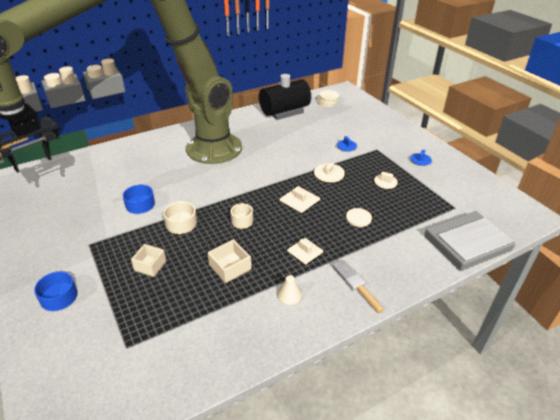

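View pics/side.png

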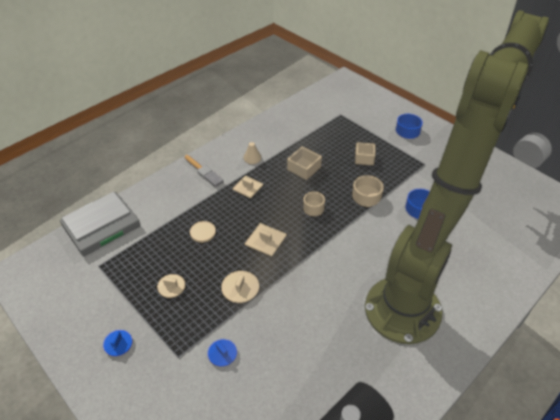

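The scene shows four beige tubs: wide round (180,217), small round (241,216), small square (149,260) and wide square (230,261). The lids are wide square (299,199), wide round (329,172), small round (386,180) and small square (305,250). The blank is at (359,217) and the spout at (290,290). The blue items are look-alikes. Next I'll measure sizes from both views.

```bash
cat >> h.py <<'E'
def undist(ci,uv):
    K=ci["camera_matrix"]; s=(uv-[K[0,2],K[1,2]])/K[0,0]; x=s.copy()
    for _ in range(8): x=s/(1+ci["k1"]*(x**2).sum(1,keepdims=True))
    return np.c_[x,np.ones(len(x))]
def pose(ci,obs=None):
    if "mount" in ci:
        T=np.eye(4);T[:3,:3]=R.from_euler('xyz',obs["tool_rot"],degrees=True).as_matrix();T[:3,3]=obs["tool_pos"]
        return T@ci["mount"]
    T=np.eye(4);T[:3,:3]=R.from_euler('xyz',ci["orientation"],degrees=True).as_matrix();T[:3,3]=ci["origin"];return T
def beige(p):
    h=cv2.cvtColor(p,cv2.COLOR_RGB2HSV)
    return ((h[...,0]>8)&(h[...,0]<28)&(h[...,1]>45)&(h[...,2]>80)).astype(np.uint8)
def cloud(ci,p,d,obs=None):
    m=beige(p)&(d>0); v,u=np.nonzero(m); T=pose(ci,obs)
    w=(undist(ci,np.c_[u,v].astype(float))*d[v,u][:,None])@T[:3,:3].T+T[:3,3]
    return w,np.c_[u,v]
def onplane(ci,uv,z,obs=None):
    T=pose(ci,obs);r=undist(ci,np.asarray(uv,float))@T[:3,:3].T
    return T[:3,3]+r*((z-T[2,3])/r[:,2])[:,None]
E
python3 - <<'E'
from h import *
for n in("scene","side"):
    f=np.load(n+".npz");ci=env.camera_info(n);m=beige(f["p"]);k,l,st,c=cv2.connectedComponentsWithStats(m)
    w,uv=cloud(ci,f["p"],f["d"]);lab=l[uv[:,1],uv[:,0]]
    print(n)
    for i in range(1,k):
        q=w[lab==i]
        if st[i,4]<80 or len(q)<40:continue
        zt=np.percentile(q[:,2],[2,50,98])
        if abs(q[:,0].mean())>1.2 or zt[1]>.12 or zt[1]<-.02:continue
        r=cv2.minAreaRect((q[:,:2]*1000).astype(np.float32))
        hd=q[q[:,2]>.025]; a=''
        if len(hd)>15:
            rr=cv2.minAreaRect((hd[:,:2]*1000).astype(np.float32)); a=np.round(np.r_[rr[0],rr[1],rr[2]])
        print(c[i].round(),st[i,4],"z",zt.round(3),"rect",np.round(np.r_[r[0],r[1],r[2]]),"hi",a)
E
```

```text
scene
[325. 101.] 128 z [0.004 0.021 0.039] rect [-97. 599.  97.  59.  38.] hi [-98. 605.  89.  44.  37.]
[330. 176.] 95 z [0.001 0.009 0.02 ] rect [382. 302. 127. 107.  89.] hi 
[385. 180.] 183 z [0.001 0.017 0.048] rect [508. 453.  87. 122.  36.] hi [523. 439.  41.  24.  34.]
[297. 200.] 191 z [0.    0.017 0.045] rect [454. 112. 121. 102.  21.] hi [463. 111.  43.  18.  33.]
[242. 215.] 367 z [0.001 0.025 0.05 ] rect [430. -86.  76. 137.  65.] hi [457. -99.  69.  72.  75.]
[180. 219.] 497 z [0.001 0.028 0.053] rect [ 372. -268.  115.  106.   84.] hi [ 372. -275.   99.   99.   67.]
[359. 217.] 129 z [0.    0.006 0.017] rect [623. 245.  97.  98.   9.] hi 
[304. 249.] 229 z [0.    0.016 0.045] rect [671.   6.  94.  97.  15.] hi [681.  -1.  41.  17.  13.]
[230. 260.] 1098 z [0.001 0.028 0.054] rect [ 593. -207.  148.  123.    8.] hi [ 620. -219.   96.   92.    7.]
[148. 260.] 768 z [0.001 0.026 0.05 ] rect [ 477. -416.  111.  116.   37.] hi [ 504. -419.   69.   68.   39.]
[283. 288.] 122 z [0.002 0.025 0.069] rect [ 773. -112.   39.  104.   39.] hi [ 795. -132.   33.   26.   44.]
[370. 
[... 480 characters left out ...]
  63.] hi 
[367. 190.] 811 z [0.001 0.024 0.056] rect [ 382. -297.  107.  167.   37.] hi [ 369. -275.  100.  107.   57.]
[247. 186.] 422 z [0.001 0.019 0.049] rect [687.  -5.  94.  95.  17.] hi [673.   5.  46.  69.  90.]
[313. 203.] 474 z [0.002 0.025 0.052] rect [ 471. -116.   73.  127.   43.] hi [454. -99.  70.  75.  23.]
[202. 231.] 473 z [0.002 0.013 0.021] rect [632. 235.  89.  94.  80.] hi 
[265. 239.] 866 z [0.001 0.018 0.048] rect [466. 112. 112. 115.  17.] hi [458. 127.  77.  72.  24.]
[240. 286.] 1017 z [0.003 0.018 0.049] rect [384. 289. 117. 120.  25.] hi [367. 304.  72.  80.  31.]
[171. 285.] 561 z [0.001 0.017 0.049] rect [527. 436.  85.  96.  74.] hi [516. 440.  58.  24.  13.]
```

Shapes and positions match the given sizes, and everything is inside the reach. I'll fly over the tubs for a closer wrist view.

jog_arm:
  motion:
    - [[0.916,-0.807,-0.9,0,0,0.0757,0],[0.916,-0.807,-0.9,0,0,0.0757,0],[0.916,-0.807,-0.9,0,0,0.0757,0],[0.916,-0.807,-0.9,0,0,0.0757,0]]

```text
time_s: 0.55
tool_pos: [0.2294, -0.5288, 0.332]
tool_rot: [179.7, -0.3, 0.5]
force: [1.0, -0.5, -0.2]
grip_width: 0.0873
grasp_force: 0.0
```

jog_arm:
  motion:
    - [[1,-1,0,0,0,0,0],[1,-1,0,0,0,0,0],[1,-1,0,0,0,0,0],[1,-1,0,0,0,0,0]]

```text
time_s: 0.95
tool_pos: [0.3287, -0.4264, 0.3264]
tool_rot: [-179.9, -0.1, 0.6]
force: [-0.6, -0.3, 0.7]
grip_width: 0.0869
grasp_force: 0.0
```

jog_arm:
  motion:
    - [[1,-1,0,0,0,0,0],[1,-1,0,0,0,0,0],[1,-1,0,0,0,0,0],[1,-1,0,0,0,0,0]]

```text
time_s: 1.35
tool_pos: [0.4276, -0.3261, 0.3262]
tool_rot: [-179.8, -0.1, 0.6]
force: [-0.3, 0.6, 0.5]
grip_width: 0.0869
grasp_force: 0.0
```

jog_arm:
  motion:
    - [[0.8,-0.8,0,0,0,0,0],[0.8,-0.8,0,0,0,0,0],[0.8,-0.8,0,0,0,0,0],[0.8,-0.8,0,0,0,0,0],[0.8,-0.8,0,0,0,0,0]]

```text
time_s: 1.85
tool_pos: [0.5019, -0.2539, 0.3259]
tool_rot: [179.9, 0.1, -0.1]
force: [-0.5, -0.6, 0.6]
grip_width: 0.0872
grasp_force: 0.0
```

```bash
cat > snap.py <<'E'
import sys
from h import *
o=env.get_obs();p,d=env.read_camera("wrist");n=sys.argv[1]
cv2.imwrite(f"pics/{n}.png",p[:,:,::-1]);np.savez(n+".npz",p=p,d=d,pos=o["tool_pos"],rot=o["tool_rot"])
ci=env.camera_info("wrist");m=beige(p);k,l,st,c=cv2.connectedComponentsWithStats(m)
w,uv=cloud(ci,p,d,o);lab=l[uv[:,1],uv[:,0]]
print("tcp",o["tool_pos"].round(4),o["tool_rot"].round(2),"uv area | z | all: cx cy w h ang | >25mm | 8..20mm")
def rect(q):
    if len(q)<25:return None
    return np.round(np.ravel(np.concatenate([np.ravel(x) for x in cv2.minAreaRect((q[:,:2]*1000).astype(np.float32))])),1)
for i in range(1,k):
    if st[i,4]<300:continue
    q=w[lab==i]
    if len(q)<100:continue
    z=q[:,2];top=np.percentile(z,97)
    print(c[i].round(),st[i,4],np.percentile(z,[2,50,97]).round(3),rect(q),"HI",rect(q[z>.025]),"TOP",rect(q[z>top-.008]),"FL",rect(q[(z>.008)&(z<.022)]))
E
python3 snap.py w1
```

```text
tcp [ 0.5019 -0.2539  0.3259] [ 1.7995e+02  1.0000e-01 -1.2000e-01] uv area | z | all: cx cy w h ang | >25mm | 8..20mm
[78. 35.] 1360 [0.002 0.017 0.046] [680.1   4.9  83.1  86.5  13.3] HI [677.4  -0.8  40.3  15.2  12.2] TOP [677.5  -0.9  39.9  14.9  11.5] FL [677.7  -0.   76.3  77.9  13.3]
[253.  65.] 3763 [0.005 0.007 0.051] [ 619.  -218.9   80.6   81.3    8.4] HI [ 619.  -218.9   80.6   81.2    8.3] TOP [ 619.  -218.9   80.6   81.2    8.3] FL [ 619.5 -218.7   79.3   80.9    8.5]
[397. 161.] 853 [0.002 0.024 0.048] [ 497.3 -432.5   90.3   80.2   39.5] HI [ 501.5 -420.4   67.    66.6   40.4] TOP [ 501.5 -420.4   66.9   66.5   40.4] FL [ 503.7 -397.2   45.9   92.9   84.8]
[415. 169.] 1766 [0.005 0.008 0.047] [ 501.4 -421.    60.1   58.8   39.6] HI [ 501.4 -421.    59.9   58.9   39.8] TOP [ 501.4 -421.    59.9   58.9   39.8] FL [ 498.8 -425.5   50.3   53.8   40. ]
[ 31. 205.] 1149 [0.002 0.018 0.046] [456.6 122.8 103.2 115.8  17.9] HI [459.  110.8  41.6  13.5   2.8] TOP [458.9 110.8  41.4  13.5   2.8] FL [458.9 115.6  97.8 100.3  17.6]
[170. 202.] 2148 [0.002 0.014 0.048] [447.4 -87.5
[... 167 characters left out ...]
1.2 -278.   111.9   94.1   89.2] HI [ 376.7 -274.4   82.5   98.8    0.4] TOP [ 381.7 -274.6   98.8   72.5   89.7] FL [ 371.3 -274.1   96.6   92.4   89.8]
[ 98. 296.] 947 [0.389 0.398 0.402] [ 5.313e+02 -2.069e+02  1.530e+01  4.700e+00  5.000e-01] HI [ 5.313e+02 -2.069e+02  1.530e+01  4.700e+00  5.000e-01] TOP [ 531.3 -207.     4.6   15.3   88.4] FL None
[469. 296.] 952 [0.388 0.398 0.402] [ 531.2 -300.6   16.3    5.2    1.1] HI [ 531.2 -300.6   16.3    5.2    1.1] TOP [ 531.4 -300.6   15.9    5.2    1.1] FL None
[418. 347.] 5162 [0.404 0.408 0.412] [ 365.2 -328.8  329.4  251.7    1.3] HI [ 524.2 -283.6   65.7   39.5   60.5] TOP [ 5.262e+02 -2.845e+02  4.400e+00  7.400e+01  1.000e-01] FL None
```

View pics/w1.png

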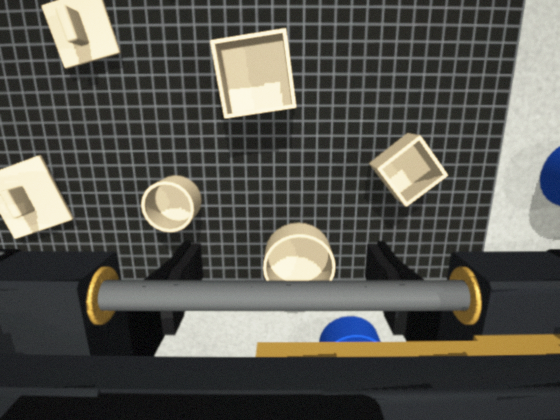

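The wrist view shows tubs SS (415,169), WS (253,70), SR (172,205) and WR (300,258), with the SS lid at (80,30) and the WS lid at (30,200). Measured sizes match the descriptions: SS lid flange 76x78 mm, WS lid 98 mm. I'll go to the SS lid first.

jog_arm:
  motion:
    - [[0.58,-0.84,0,0,0,0,0],[0.58,-0.84,0,0,0,0,0],[0.58,-0.84,0,0,0,0,0]]

```text
time_s: 2.2
tool_pos: [0.5632, -0.162, 0.3265]
tool_rot: [-179.8, -0.1, 0.4]
force: [0.5, 1.0, 0.8]
grip_width: 0.0866
grasp_force: 0.0
```

jog_arm:
  motion:
    - [[0.58,-0.84,0,0,0,0,0],[0.58,-0.84,0,0,0,0,0],[0.58,-0.84,0,0,0,0,0]]

```text
time_s: 2.5
tool_pos: [0.6206, -0.0778, 0.3259]
tool_rot: [-179.7, -0.0, 0.5]
force: [-0.6, 1.5, -0.5]
grip_width: 0.0869
grasp_force: 0.0
```

jog_arm:
  motion:
    - [[0.58,-0.84,0.9,0,0,-0.0694,0],[0.58,-0.84,0.9,0,0,-0.0694,0],[0.58,-0.84,0.9,0,0,-0.0694,0],[0.58,-0.84,0.9,0,0,-0.0694,0],[0.58,-0.84,0.9,0,0,-0.0694,0]]

```text
time_s: 3.0
tool_pos: [0.6767, -0.002, 0.2357]
tool_rot: [179.9, 0.1, 12.4]
force: [-0.3, -1.4, 1.2]
grip_width: 0.0869
grasp_force: 0.0
```

```bash
python3 snap.py w2
```

```text
tcp [ 0.6767 -0.002   0.2357] [1.7994e+02 1.3000e-01 1.2400e+01] uv area | z | all: cx cy w h ang | >25mm | 8..20mm
[409. 102.] 2506 [0.005 0.029 0.065] [ 784.6 -112.9   65.5   43.6   48.5] HI [ 786.1 -114.6   50.    31.6   46.8] TOP [ 790.1 -116.1   27.    15.5   29.2] FL [ 784.8 -113.4   65.2   42.7   48.5]
[ 90. 172.] 383 [0.002 0.009 0.013] [625.8 227.5  86.8  62.    2.7] HI None TOP [628.1 224.6  82.1  55.8   0.7] FL [627.6 223.9  54.5  82.3  88.6]
[270. 191.] 545 [0.002 0.017 0.046] [670.2  15.4  78.1  47.8  13.8] HI [677.9   2.1  40.4  12.5   9.1] TOP [677.8   2.   40.2  12.2   9.2] FL [672.4  14.9  72.2  45.4  13.9]
[447. 246.] 2757 [0.002 0.023 0.295] [ 653.7 -156.4  275.8   86.5   73.9] HI [ 660.8 -136.5  234.    83.    73.6] TOP [721.7 -44.8   9.3  27.1  37.3] FL [ 636.3 -216.    53.9   90.     9. ]
[ 98. 295.] 1001 [0.298 0.308 0.312] [694.7  50.1  16.8   4.8  12.2] HI [694.7  50.1  16.8   4.8  12.2] TOP [695.2  50.2  15.9   4.5  10.8] FL None
[469. 296.] 987 [0.298 0.308 0.311] [715.1 -41.3  16.7   5.4  10.9] HI [715.1 -41.3  16.7   5.4  10.9] TOP [715.6 -41.3  15.8   4.9  11.9] FL None
[184. 341.] 466 [0.003 0.017 0.323] [546.   46.8  55.9 302.9  73.8] HI [570.5  67.1   4.2 267.2  72.9] TOP [696.5  28.2   1.5   5.1   8. ] FL [448.8  93.5  65.7  63.5  17.4]
[408. 346.] 5799 [0.004 0.318 0.322] [588.4 -73.9 264.6 204.3  17.4] HI [596.  -49.  231.5  74.6  11.2] TOP [707.1 -26.5   4.4  73.8  12.7] FL [482.1 -91.5  14.9  56.5  15.1]
```

View pics/w2.png

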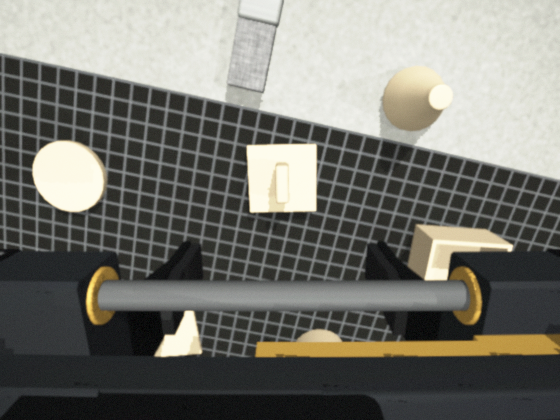

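The SS lid is central at (282,178), clear of the spout (415,98) and the blank (70,176). I'll descend and grip.

jog_arm:
  motion:
    - [[0,0,1,0,0,0,0],[0,0,1,0,0,0,0],[0,0,1,0,0,0,0]]

```text
time_s: 3.35
tool_pos: [0.6726, -0.0039, 0.1307]
tool_rot: [-180.0, 0.7, 12.3]
force: [-1.3, -0.5, -0.9]
grip_width: 0.0873
grasp_force: 0.0
```

jog_arm:
  motion:
    - [[0,0,0.5,0,0,0,0],[0,0,0.8,0,0,0,0],[0,0,1,0,0,0,0],[0,0,1,0,0,0,0],[0,0,1,0,0,0,0]]

```text
time_s: 3.85
tool_pos: [0.679, -0.0011, 0.0397]
tool_rot: [179.9, -0.2, 12.4]
force: [0.3, -0.2, 1.1]
grip_width: 0.087
grasp_force: 0.0
```

jog_arm:
  motion:
    - [[0,0,0,0,0,0,1],[0,0,0,0,0,0,1],[0,0,0,0,0,0,1],[0,0,0,0,0,0,1],[0,0,0,0,0,0,1]]
  grip_force: 20

```text
time_s: 4.35
tool_pos: [0.6772, 0.0003, 0.0368]
tool_rot: [180.0, -0.0, 12.5]
force: [0.4, 0.7, -0.0]
grip_width: 0.0548
grasp_force: 0.0
```

jog_arm:
  motion:
    - [[0,0,0,0,0,0,1],[0,0,0,0,0,0,1],[0,0,0,0,0,0,1],[0,0,0,0,0,0,1],[0,0,0,0,0,0,1]]

```text
time_s: 4.85
tool_pos: [0.6771, 0.0003, 0.0365]
tool_rot: [180.0, 0.0, 12.5]
force: [-0.3, -1.3, 0.4]
grip_width: 0.015
grasp_force: 0.6
```

jog_arm:
  motion:
    - [[0,0,0,0,0,0,1],[0,0,-0.2,0,0,0,1],[0,0,-0.5,0,0,0,1],[0,0,-0.8,0,0,0,1],[0,0,-1,0,0,0,1]]

```text
time_s: 5.35
tool_pos: [0.6778, 0.0005, 0.1388]
tool_rot: [180.0, -0.1, 12.5]
force: [-0.0, -1.1, -0.4]
grip_width: 0.0137
grasp_force: 20.0
```

jog_arm:
  motion:
    - [[-0.1,0.15,-0.1,0,0,0,1],[-0.26,0.37,-0.2,0,0,0,1],[-0.45,0.65,-0.2,0,0,0,1],[-0.656,0.932,-0.2,0,0,0,1]]

```text
time_s: 5.75
tool_pos: [0.633, -0.1054, 0.1569]
tool_rot: [180.0, -0.0, 12.6]
force: [0.3, -0.2, -1.5]
grip_width: 0.0137
grasp_force: 20.0
```

jog_arm:
  motion:
    - [[-0.22,0.31,0,0,0,0,1],[-0.44,0.62,0,0,0,0,1],[-0.656,0.932,0,0,0,0,1]]

```text
time_s: 6.05
tool_pos: [0.5884, -0.2113, 0.1565]
tool_rot: [180.0, 0.0, 12.5]
force: [0.5, -0.1, -1.4]
grip_width: 0.014
grasp_force: 20.0
```

jog_arm:
  motion:
    - [[-0.22,0.31,0,0,0,0,1],[-0.44,0.62,0,0,0,0,1],[-0.656,0.932,0,0,0,0,1]]

```text
time_s: 6.35
tool_pos: [0.5445, -0.3165, 0.1565]
tool_rot: [180.0, 0.0, 12.5]
force: [0.5, -1.0, -1.1]
grip_width: 0.014
grasp_force: 20.0
```

jog_arm:
  motion:
    - [[-0.2,0.31,0,0,0,-0.04,1],[-0.4,0.6,0,0,0,-0.08,1],[-0.6,0.83,0,0,0,-0.12,1],[-0.656,0.932,0,0,0,-0.153,1],[-0.656,0.932,0,0,0,-0.153,1]]

```text
time_s: 6.85
tool_pos: [0.4995, -0.4234, 0.1559]
tool_rot: [-180.0, 0.1, 39.8]
force: [-0.2, 0.5, -1.5]
grip_width: 0.0138
grasp_force: 20.0
```

```bash
python3 snap.py w3
```

```text
tcp [ 0.4995 -0.4234  0.1559] [-1.7998e+02  7.0000e-02  3.9770e+01] uv area | z | all: cx cy w h ang | >25mm | 8..20mm
[ 92. 190.] 3565 [0.003 0.031 0.052] [ 373.9 -274.3  120.4   91.9   65.8] HI [ 391.5 -286.5   99.4   49.7   64.2] TOP [ 391.4 -286.4   99.4   49.4   64.2] FL [ 396.7 -288.4   96.    38.1   65.1]
[278. 205.] 3915 [0.002 0.133 0.166] [ 493.  -427.5   95.   137.8   40.3] HI [ 512.5 -412.    45.1   76.    40. ] TOP [ 514.4 -411.    37.9   39.4   39.6] FL [ 518.4 -407.1   23.3   65.4   39.7]
[ 39. 214.] 6039 [0.007 0.018 0.052] [ 390.4 -303.2   93.9  166.6   38.1] HI [ 404.1 -282.3   93.   168.2   78.1] TOP [ 392.2 -305.5   93.9  160.8   38.1] FL [ 353.6 -269.4   90.5   63.9   74.2]
[239. 296.] 456 [0.217 0.229 0.232] [ 509.8 -398.7   27.     4.    28.2] HI [ 509.8 -398.7   27.     4.    28.2] TOP [ 514.6 -396.2   16.7    1.5   40.1] FL None
[328. 297.] 414 [0.219 0.229 0.232] [ 528.6 -413.7   16.9    1.2   40.2] HI [ 528.6 -413.7   16.9    1.2   40.2] TOP [ 528.6 -413.7   16.9    1.2   40.2] FL None
[288. 347.] 6249 [0.234 0.238 0.241] [ 399.  -406.8  187.1  233.5   39.7] HI [ 505.3 -416.2   35.4   83.3   39.8] TOP [ 517.2 -406.3    5.1   83.3   40.5] FL None
```

View pics/w3.png

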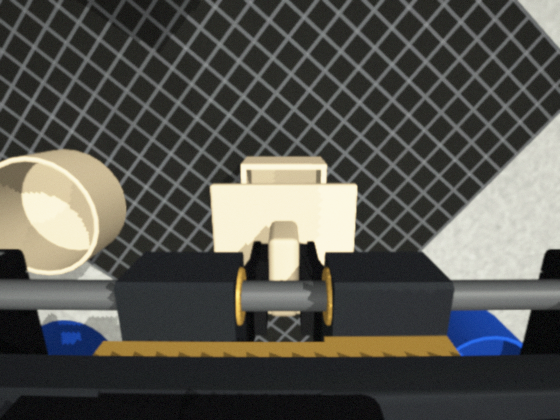

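The SS lid in hand (285,215) is in line with the tub behind it (284,165). Checking the offsets in tool axes.

```bash
cat > off.py <<'E'
import sys
from h import *
n,zl0,zl1=sys.argv[1],float(sys.argv[2]),float(sys.argv[3]);tx,ty=(float(a) for a in sys.argv[4:6])
f=np.load(n+".npz");o=dict(tool_pos=f["pos"],tool_rot=f["rot"]);ci=env.camera_info("wrist")
v,u=np.nonzero(f["d"]>0);T=pose(ci,o)
Rt=R.from_euler('xyz',o["tool_rot"],degrees=True).as_matrix()
w=(undist(ci,np.c_[u,v].astype(float))*f["d"][v,u][:,None])@T[:3,:3].T+T[:3,3]
t=(w-o["tool_pos"])@Rt*1000
near=np.abs(t[:,1])<70
a=t[near&(w[:,2]>zl0)&(w[:,2]<zl1)];b=t[(w[:,2]>.04)&(w[:,2]<.056)&(np.hypot(w[:,0]-tx,w[:,1]-ty)<.058)]
for s,q in("lid",a),("tub",b):
    e=np.percentile(q[:,:2],[.5,99.5],axis=0);print(s,len(q),"x",e[:,0].round(1),"y",e[:,1].round(1),"ymid",e[:,1].mean().round(1),"z",np.median(q[:,2]).round(1))
E
python3 off.py w3 .115 .145 .5014 -.4205
python3 -c "
from h import *
o=env.get_obs();print(o['tool_pos'],o['tool_rot'])"
```

```text
lid 8915 x [-1.8 39.6] y [-37.8  37. ] ymid -0.4 z 20.0
tub 771 x [21.6 36.7] y [-33.5  32.3] ymid -0.6 z 108.6
[ 0.50092498 -0.42099856  0.15611509] [-1.79956024e+02 -1.84444199e-02  3.97927056e+01]
```

Aligned within 2 mm. The seated TCP height is 0.0365 + 0.037 = 0.0735, so I'll lower it 0.082 in gentle rows.

jog_arm:
  motion:
    - [[0,0,0.25,0,0,0,1],[0,0,0.5,0,0,0,1],[0,0,0.65,0,0,0,1],[0,0,0.74,0,0,0,1],[0,0,0.76,0,0,0,1]]

```text
time_s: 7.4
tool_pos: [0.5017, -0.4193, 0.0797]
tool_rot: [-179.9, -0.0, 40.1]
force: [0.5, -0.5, -0.1]
grip_width: 0.0144
grasp_force: 20.0
```

jog_arm:
  motion:
    - [[0,0,0.02,0,0,0,1],[0,0,0.035,0,0,0,1],[0,0,0.05,0,0,0,1],[0,0,0.063,0,0,0,1],[0,0,0.063,0,0,0,1]]

```text
time_s: 7.9
tool_pos: [0.5015, -0.4206, 0.0743]
tool_rot: [180.0, 0.0, 40.0]
force: [-0.2, 0.7, -0.4]
grip_width: 0.0139
grasp_force: 20.0
```

jog_arm:
  motion:
    - [[0,0,0.01,0,0,0,1],[0,0,0.015,0,0,0,1],[0,0,0.015,0,0,0,1]]

```text
time_s: 8.2
tool_pos: [0.5018, -0.4207, 0.0735]
tool_rot: [180.0, 0.0, 40.0]
force: [-0.9, 1.3, 2.8]
grip_width: 0.0136
grasp_force: 20.0
```

jog_arm:
  motion:
    - [[0,0,0,0,0,0,0.6],[0,0,0,0,0,0,0.6],[0,0,0,0,0,0,0.6],[0,0,0,0,0,0,0.6],[0,0,0,0,0,0,0.6]]

```text
time_s: 8.7
tool_pos: [0.5015, -0.4204, 0.0726]
tool_rot: [-180.0, 0.0, 40.0]
force: [0.6, 1.2, 0.6]
grip_width: 0.0339
grasp_force: 0.0
```

jog_arm:
  motion:
    - [[0,0,-0.2,0,0,0,0.5],[0,0,-0.5,0,0,0,0.5],[0,0,-0.9,0,0,0,0],[0,0,-1,0,0,0,0],[0,0,-1,0,0,0,0]]

```text
time_s: 9.2
tool_pos: [0.5028, -0.4212, 0.1753]
tool_rot: [179.7, -0.0, 40.0]
force: [0.1, -0.0, -0.2]
grip_width: 0.0598
grasp_force: 0.0
```

jog_arm:
  motion:
    - [[0,0,-0.4,0,0,0,0],[0,0,-0.8,0,0,0,0],[0,0,-1,0,0,0,0],[0,0,-1,0,0,0,0]]

```text
time_s: 9.6
tool_pos: [0.5026, -0.421, 0.2748]
tool_rot: [179.8, -0.0, 40.0]
force: [-0.3, -0.5, -0.4]
grip_width: 0.0854
grasp_force: 0.0
```

```bash
python3 snap.py w4; python3 -c "
from h import *
o=env.get_obs();print(o['tool_pos'],o['tool_rot'])"
```

```text
tcp [ 0.5026 -0.421   0.2748] [ 1.7977e+02 -4.0000e-02  4.0030e+01] uv area | z | all: cx cy w h ang | >25mm | 8..20mm
[19. 21.] 1658 [0.006 0.009 0.038] [453.3 -92.7  52.8  60.1  83. ] HI [ 447.8 -101.3   47.5   61.    24.5] TOP [ 448.6 -103.8   46.7   57.    26.3] FL [446.5 -87.7  55.4  36.7  31.6]
[52. 33.] 1668 [0.003 0.027 0.047] [ 439.9 -107.    47.7   94.5   72.5] HI [ 454.3 -120.2   29.3   67.6   87.5] TOP [ 453.1 -120.7   27.1   66.6   84.6] FL [ 461.5 -121.5   66.3   24.9   17.2]
[218.  16.] 729 [0.003 0.028 0.052] [ 583.3 -242.3   36.1   83.1   38.5] HI [ 583.3 -246.8   30.3   70.    39.2] TOP [ 583.6 -251.7   24.6   56.3   40.4] FL [ 584.2 -244.6   35.1   79.5   40.2]
[148. 170.] 1308 [0.003 0.03  0.052] [ 382.7 -287.7  110.6   63.    57. ] HI [ 394.5 -289.4   97.7   40.8   61. ] TOP [ 395.1 -292.9   95.8   36.8   55.9] FL [ 397.2 -287.6   97.    38.    66.7]
[267. 189.] 1024 [0.002 0.054 0.082] [ 491.8 -419.6   92.6   75.6   40.2] HI [ 499.5 -415.6   75.7   66.6   40.3] TOP [ 500.4 -415.3   40.    11.    27.8] FL None
[107. 185.] 3505 [0.006 0.014 0.05 ] [ 360.3 -267.5   93.3   73.4   45.2] HI [ 358.2 -265.2   93.3   67.1   44.4] TOP [ 358.  -263.9   93.5   65.1   41.7] FL [ 359.2 -270.3   81.6   77.9   23.2]
[102. 295.] 1022 [0.337 0.347 0.351] [ 494.9 -367.    16.1    4.9   38.3] HI [ 494.9 -367.    16.1    4.9   38.3] TOP [ 495.  -366.9   16.     4.8   38. ] FL None
[465. 296.] 973 [0.338 0.347 0.351] [ 554.  -437.2   16.1    5.    40.8] HI [ 554.  -437.2   16.1    5.    40.8] TOP [ 554.  -437.2   16.1    5.    40.8] FL None
[415. 347.] 5187 [0.353 0.357 0.36 ] [ 444.9 -537.3  299.1  230.9   45.3] HI [ 539.6 -428.8   39.8   65.4    8.5] TOP [ 540.4 -428.4    4.4   75.6   40.3] FL None
[ 0.50169188 -0.42052651  0.27238856] [1.79978121e+02 5.46231497e-03 4.00299725e+01]
```

View pics/w4.png

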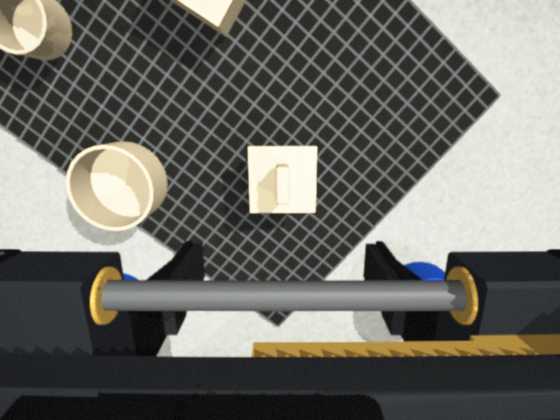

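The SS lid is seated squarely on its tub at (282,180). Next is the WS lid.

jog_arm:
  motion:
    - [[0.3,-0.35,0,0,0,0.04,0],[0.6,-0.7,0,0,0,0.085,0],[0.836,-0.996,0,0,0,0.128,0],[0.836,-0.996,0,0,0,0.128,0]]

```text
time_s: 10.05
tool_pos: [0.5019, -0.2829, 0.2706]
tool_rot: [-179.7, 0.1, 17.4]
force: [0.5, 0.9, 0.9]
grip_width: 0.087
grasp_force: 0.0
```

jog_arm:
  motion:
    - [[0.1,-0.5,0,0,0,0,0],[0.191,-0.991,0,0,0,0,0],[0.191,-0.991,0,0,0,0,0]]

```text
time_s: 10.35
tool_pos: [0.4904, -0.1825, 0.2709]
tool_rot: [-179.8, 0.1, 17.6]
force: [-0.1, 0.0, 0.4]
grip_width: 0.087
grasp_force: 0.0
```

jog_arm:
  motion:
    - [[0.1,-0.5,0,0,0,0,0],[0.191,-0.991,0,0,0,0,0],[0.191,-0.991,0,0,0,0,0]]

```text
time_s: 10.65
tool_pos: [0.4792, -0.0826, 0.2713]
tool_rot: [-179.8, 0.1, 17.6]
force: [0.9, -0.2, -0.1]
grip_width: 0.0872
grasp_force: 0.0
```

jog_arm:
  motion:
    - [[0.1,-0.5,0,0,0,0,0],[0.191,-0.991,0,0,0,0,0],[0.191,-0.991,0,0,0,0,0]]

```text
time_s: 10.95
tool_pos: [0.4681, 0.0174, 0.2715]
tool_rot: [-179.9, 0.1, 17.6]
force: [0.2, -0.7, -0.5]
grip_width: 0.0871
grasp_force: 0.0
```

jog_arm:
  motion:
    - [[0.1,-0.5,0,0,0,0,0],[0.191,-0.991,0,0,0,0,0],[0.191,-0.991,0,0,0,0,0],[0.191,-0.991,0,0,0,0,0],[0.191,-0.991,0,0,0,0,0]]

```text
time_s: 11.45
tool_pos: [0.4587, 0.1091, 0.2716]
tool_rot: [-180.0, 0.1, 16.9]
force: [0.6, -0.2, -0.3]
grip_width: 0.0871
grasp_force: 0.0
```

```bash
sed -i 's/^    return ((h\[...,0\]>8).*/    return (((h[...,0]>8)\&(h[...,0]<32)\&(h[...,1]>45)\&(h[...,2]>80))|((h[...,1]>18)\&(h[...,0]>8)\&(h[...,0]<35)\&(h[...,2]>225))).astype(np.uint8)/' h.py; python3 snap.py w5
```

```text
tcp [0.4587 0.1091 0.2716] [-1.7999e+02  1.1000e-01  1.6900e+01] uv area | z | all: cx cy w h ang | >25mm | 8..20mm
[24. 39.] 3596 [0.009 0.017 0.046] [521.  434.7  83.6  71.4   4.4] HI [522.2 433.3  41.4  12.4  18.6] TOP [520.2 431.6  36.6  12.2  15.1] FL [520.5 429.5  79.6  61.1   4.3]
[216.  14.] 2003 [0.003 0.012 0.014] [605.3 233.4  36.1  83.8  16.6] HI None TOP [604.5 231.9  33.7  79.   16.8] FL [604.5 231.9  33.7  79.   16.8]
[550. 131.] 1309 [0.003 0.017 0.042] [ 613.4 -175.7   89.2    6.9    5.5] HI [ 595.4 -177.7   53.     4.2   10.1] TOP [ 585.5 -179.4   33.     3.9   10.2] FL [ 612.  -175.2   86.5    4.6    7.8]
[278. 171.] 6648 [0.003 0.017 0.046] [456.6 115.8 104.2 103.5  18. ] HI [459.1 116.3  39.2  13.8  16.9] TOP [459.1 116.3  39.2  13.8  16.9] FL [458.5 116.3  98.4  97.7  18.1]
[125. 192.] 6064 [0.004 0.017 0.047] [376.8 297.2 110.1 118.8   6.2] HI [377.7 291.8  14.2  39.9  28.1] TOP [377.6 291.9  14.2  39.6  28.1] FL [377.6 292.5 108.6 109.4  85.7]
[443. 227.] 3404 [0.002 0.021 0.048] [484.5 -53.  247.3  79.8  62.1] HI [488.  -34.6 211.8  68.3  62.2] TOP [488.  -34.6 211.8  68.2  62.2] FL [455.7 -96.8  65.6  66.6  24.1]
[ 98. 296.] 948 [0.334 0.344 0.348] [473.2 162.4  15.3   5.2  16.5] HI [473.2 162.4  15.3   5.2  16.5] TOP [473.2 162.4  15.3   5.2  16.5] FL None
[469. 296.] 919 [0.335 0.344 0.347] [500.4  72.8  15.5   5.1  18.1] HI [500.4  72.8  15.5   5.1  18.1] TOP [500.4  72.8  15.5   5.1  18.1] FL None
[418. 347.] 5056 [0.35  0.354 0.357] [362.3  22.6 295.  224.9  22.2] HI [488.4  87.1  65.1  39.8  77.7] TOP [491.1  86.8   4.3  74.2  17. ] FL None
```

View pics/w5.png

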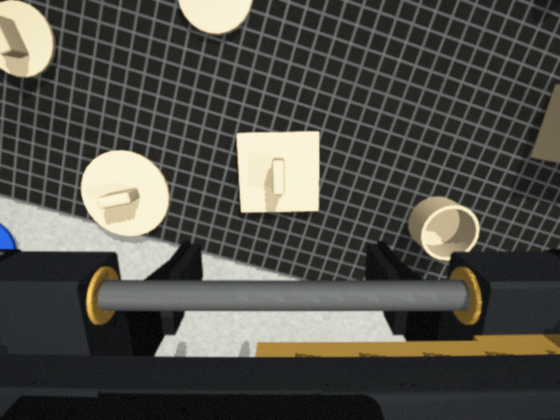

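The WS lid is at (278,172), measuring 98x98 mm with centre (459,116) and angle 17.5°. The WR lid is at (125,193) with centre (378,292), and the SR lid is at (24,39). I'll correct 5 mm and descend.

jog_arm:
  motion:
    - [[0.016,-0.051,0.5,0,0,0,0],[0.016,-0.051,1,0,0,0,0],[0.016,-0.051,1,0,0,0,0],[0.016,-0.051,1,0,0,0,0]]

```text
time_s: 11.9
tool_pos: [0.4588, 0.1153, 0.1728]
tool_rot: [-179.9, 0.1, 16.9]
force: [0.2, 0.2, 0.9]
grip_width: 0.0867
grasp_force: 0.0
```

jog_arm:
  motion:
    - [[0,0,0.5,0,0,0,0],[0,0,0.9,0,0,0,0],[0,0,0.9,0,0,0,0],[0,0,0.9,0,0,0,0],[0,0,0.9,0,0,0,0]]

```text
time_s: 12.4
tool_pos: [0.4616, 0.1167, 0.086]
tool_rot: [179.9, -0.3, 17.0]
force: [0.2, -1.1, -0.1]
grip_width: 0.087
grasp_force: 0.0
```

jog_arm:
  motion:
    - [[0,0,0.2,0,0,0,0],[0,0,0.4,0,0,0,0],[0,0,0.46,0,0,0,0],[0,0,0.46,0,0,0,0],[0,0,0.46,0,0,0,0.3]]

```text
time_s: 12.9
tool_pos: [0.4601, 0.1166, 0.0383]
tool_rot: [180.0, -0.1, 17.0]
force: [-0.3, -0.1, 0.7]
grip_width: 0.0837
grasp_force: 0.0
```

jog_arm:
  motion:
    - [[0,0,0,0,0,0,1],[0,0,0,0,0,0,1],[0,0,0,0,0,0,1],[0,0,0,0,0,0,1],[0,0,0,0,0,0,1]]

```text
time_s: 13.4
tool_pos: [0.4588, 0.1163, 0.0368]
tool_rot: [180.0, 0.0, 17.0]
force: [-0.6, -0.1, -0.2]
grip_width: 0.047
grasp_force: 0.0
```

jog_arm:
  motion:
    - [[0,0,0,0,0,0,1],[0,0,0,0,0,0,1],[0,0,0,0,0,0,1],[0,0,0,0,0,0,1],[0,0,0,0,0,0,1]]

```text
time_s: 13.9
tool_pos: [0.4588, 0.1163, 0.0367]
tool_rot: [180.0, 0.0, 17.0]
force: [-0.1, 0.3, -1.1]
grip_width: 0.014
grasp_force: 20.0
```

```bash
python3 -c "
from h import *
o=env.get_obs();print(o['tool_pos'],o['tool_rot'],o['grasp_force'],o['grip_width'])"
```

```text
[0.45876287 0.11629684 0.03669931] [1.79992472e+02 4.64657735e-03 1.69961998e+01] 19.95636252919212 0.013954136585061857
```

jog_arm:
  motion:
    - [[0,0,-0.05,0,0,0,1],[0,0,-0.25,0,0,0,1],[0,0,-0.5,0,0,0,1],[0,0,-0.8,0,0,0,1],[0,0,-1,0,0,0,1]]

```text
time_s: 14.4
tool_pos: [0.4592, 0.1168, 0.1386]
tool_rot: [180.0, -0.1, 17.0]
force: [-0.2, -0.9, -1.3]
grip_width: 0.0138
grasp_force: 20.0
```

jog_arm:
  motion:
    - [[0.02,0.15,-0.1,0,0,0,1],[0.06,0.37,-0.2,0,0,0,1],[0.1,0.65,-0.2,0,0,0,1],[0.138,0.919,-0.2,0,0,0,1]]

```text
time_s: 14.8
tool_pos: [0.4993, 0.0316, 0.1574]
tool_rot: [179.9, -0.0, 17.0]
force: [-0.5, -0.5, -2.0]
grip_width: 0.0139
grasp_force: 20.0
```

jog_arm:
  motion:
    - [[0.046,0.3,0,0,0,0,1],[0.092,0.6,0,0,0,0,1],[0.138,0.919,0,0,0,0,1]]

```text
time_s: 15.1
tool_pos: [0.5391, -0.0521, 0.1569]
tool_rot: [180.0, 0.0, 17.0]
force: [0.1, 0.0, -1.1]
grip_width: 0.0142
grasp_force: 20.0
```

jog_arm:
  motion:
    - [[0.046,0.3,0,0,0,0,1],[0.092,0.6,0,0,0,0,1],[0.138,0.919,0,0,0,0,1]]

```text
time_s: 15.4
tool_pos: [0.5791, -0.136, 0.1568]
tool_rot: [-180.0, 0.0, 17.0]
force: [-0.3, 0.5, -1.2]
grip_width: 0.0137
grasp_force: 20.0
```

jog_arm:
  motion:
    - [[0.046,0.3,0,0,0,0.015,1],[0.092,0.6,0,0,0,0.03,1],[0.138,0.85,0,0,0,0.048,1],[0.138,0.919,0,0,0,0.048,1],[0.138,0.919,0,0,0,0.048,1]]

```text
time_s: 15.9
tool_pos: [0.6186, -0.2199, 0.1562]
tool_rot: [-179.9, 0.0, 8.3]
force: [0.0, 0.4, -1.6]
grip_width: 0.0139
grasp_force: 20.0
```

jog_arm:
  motion:
    - [[0,0,0,0,0,0,1],[0,0,0,0,0,0,1]]

```text
time_s: 16.1
tool_pos: [0.6188, -0.217, 0.157]
tool_rot: [-180.0, 0.0, 8.5]
force: [0.3, -0.2, -1.2]
grip_width: 0.0136
grasp_force: 20.0
```

```bash
python3 snap.py w6|head -4;python3 off.py w6 .115 .145 .619 -.219
```

```text
tcp [ 0.6188 -0.217   0.157 ] [-179.97    0.      8.52] uv area | z | all: cx cy w h ang | >25mm | 8..20mm
[199.   5.] 545 [0.002 0.01  0.016] [ 763.8 -126.3    9.    44.1    9.1] HI None TOP [ 763.6 -126.2    7.1   39.3    8.3] FL [ 763.6 -126.2    7.1   39.3    8.3]
[284. 205.] 19349 [0.006 0.137 0.167] [ 615.8 -216.7  105.1  177.8    8.8] HI [ 640.7 -213.4   54.8   98.5    8.6] TOP [ 637.8 -214.3   37.7   50.6    8.6] FL [ 655.7 -213.9   14.    87.9    8.1]
[239. 296.] 427 [0.22  0.23  0.233] [ 640.1 -201.1    3.8   26.9   87.2] HI [ 640.1 -201.1    3.8   26.9   87.2] TOP [ 645.6 -201.6   16.2    1.3    8.1] FL None
lid 15834 x [-45.8  49.3] y [-48.6  48. ] ymid -0.3 z 20.2
tub 830 x [36.4 44.1] y [-40.4  44.7] ymid 2.2 z 104.7
```

View pics/w6.png

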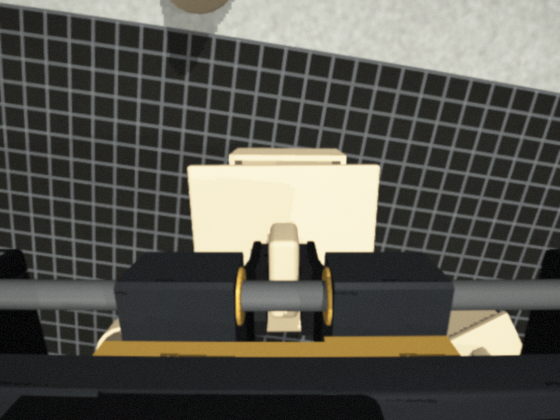

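The WS lid (284,210) lies over its tub, whose far rim is at (287,158), within 2 mm. Lowering.

jog_arm:
  motion:
    - [[0,0,0.25,0,0,0,1],[0,0,0.5,0,0,0,1],[0,0,0.65,0,0,0,1],[0,0,0.7,0,0,0,1],[0,0,0.72,0,0,0,1]]

```text
time_s: 16.65
tool_pos: [0.619, -0.2187, 0.0847]
tool_rot: [-180.0, 0.0, 8.4]
force: [-0.2, -0.9, -0.5]
grip_width: 0.014
grasp_force: 20.0
```

jog_arm:
  motion:
    - [[0,0,0.02,0,0,0,1],[0,0,0.035,0,0,0,1],[0,0,0.05,0,0,0,1],[0,0,0.06,0,0,0,1],[0,0,0.06,0,0,0,1]]

```text
time_s: 17.15
tool_pos: [0.619, -0.2191, 0.0788]
tool_rot: [180.0, 0.0, 8.3]
force: [-1.2, 0.6, -0.6]
grip_width: 0.0135
grasp_force: 20.0
```

jog_arm:
  motion:
    - [[0,0,0.008,0,0,0,1],[0,0,0.012,0,0,0,1],[0,0,0.012,0,0,0,1]]

```text
time_s: 17.45
tool_pos: [0.619, -0.2192, 0.0787]
tool_rot: [180.0, 0.0, 8.3]
force: [-2.6, 0.5, 4.3]
grip_width: 0.0137
grasp_force: 20.0
```

jog_arm:
  motion:
    - [[0,0,0,0,0,0,0.6],[0,0,0,0,0,0,0.6],[0,0,0,0,0,0,0.6],[0,0,0,0,0,0,0.6],[0,0,0,0,0,0,0.6]]

```text
time_s: 17.95
tool_pos: [0.619, -0.2191, 0.0774]
tool_rot: [-180.0, 0.0, 8.4]
force: [-0.3, 0.2, -0.7]
grip_width: 0.0341
grasp_force: 0.0
```

jog_arm:
  motion:
    - [[0,0,-0.2,0,0,0,0.5],[0,0,-0.5,0,0,0,0.5],[0,0,-0.9,0,0,0,0],[0,0,-1,0,0,0,0],[0,0,-1,0,0,0,0]]

```text
time_s: 18.45
tool_pos: [0.6204, -0.2192, 0.18]
tool_rot: [179.9, -0.2, 8.4]
force: [0.3, -0.3, -0.8]
grip_width: 0.0598
grasp_force: 0.0
```

jog_arm:
  motion:
    - [[0,0,-0.4,0,0,0,0],[0,0,-0.8,0,0,0,0],[0,0,-1,0,0,0,0],[0,0,-1,0,0,0,0]]

```text
time_s: 18.85
tool_pos: [0.6201, -0.2191, 0.2795]
tool_rot: [179.9, -0.2, 8.3]
force: [0.1, 0.8, -0.7]
grip_width: 0.0854
grasp_force: 0.0
```

```bash
python3 snap.py w7|head -7; python3 -c "
from h import *
o=env.get_obs();print(o['tool_pos'],o['tool_rot'])"
```

```text
tcp [ 0.6201 -0.2191  0.2795] [179.9   -0.19   8.35] uv area | z | all: cx cy w h ang | >25mm | 8..20mm
[221.  19.] 2184 [0.005 0.028 0.066] [ 783.2 -122.1   48.2   67.9    7.8] HI [ 782.9 -123.2   30.3   51.5    9.2] TOP [ 784.5 -123.2    9.5   23.9   10.8] FL [ 781.5 -123.7   43.6   65.1    9.4]
[281. 190.] 1385 [0.002 0.058 0.088] [ 609.  -220.2  118.   115.3    8.6] HI [ 619.1 -218.7   97.5   98.2    8.7] TOP [ 619.1 -218.7   39.5   12.7    8.6] FL None
[421. 261.] 703 [0.003 0.031 0.346] [ 580.3 -345.6  243.5   44.1   57.7] HI [ 586.  -339.   226.5   39.8   57.3] TOP [ 658.2 -256.3   11.     3.2   80. ] FL [ 536.4 -409.6    2.8   37.3   40.3]
[102. 295.] 1000 [0.342 0.352 0.355] [ 642.  -169.2   16.2    5.1    8.8] HI [ 642.  -169.2   16.2    5.1    8.8] TOP [ 642.  -169.2   16.2    5.1    8.8] FL None
[465. 296.] 990 [0.342 0.352 0.356] [ 655.3 -260.    15.8    5.5    9.4] HI [ 655.3 -260.    15.8    5.5    9.4] TOP [ 655.3 -260.    15.8    5.5    9.6] FL None
[390. 344.] 6921 [0.004 0.361 0.366] [ 509.9 -285.6  298.8  230.5   14.2] HI [ 520.1 -255.3  262.7   88.8    7.1] TOP [ 648.3 -245.     4.5   74.3    8.4] FL [ 396.6 -269.9   43.7   95.7    8.1]
[ 0.61913981 -0.21908796  0.27716384] [ 1.79981929e+02 -1.10742662e-02  8.35360987e+00]
```

The WS lid is seated: flange at (619,-219) with handle top at z 0.088, matching 0.042 + 0.044 plus the mat. Next is the WR lid.

jog_arm:
  motion:
    - [[-0.08,-0.25,0,0,0,-0.04,0],[-0.16,-0.5,0,0,0,-0.08,0],[-0.25,-0.75,0,0,0,-0.12,0],[-0.328,-0.999,0,0,0,-0.165,0],[-0.328,-0.999,0,0,0,-0.2033,0]]

```text
time_s: 19.4
tool_pos: [0.5698, -0.1204, 0.275]
tool_rot: [-179.7, 0.1, 45.6]
force: [-0.0, -1.0, -0.3]
grip_width: 0.087
grasp_force: 0.0
```

jog_arm:
  motion:
    - [[0.08,-0.25,0,0,0,-0.04,0],[0.16,-0.5,0,0,0,-0.08,0],[0.25,-0.75,0,0,0,-0.12,0],[0.332,-0.997,0,0,0,-0.165,0],[0.332,-0.997,0,0,0,-0.2033,0]]

```text
time_s: 19.9
tool_pos: [0.5226, -0.0269, 0.2751]
tool_rot: [-179.8, -0.0, 82.2]
force: [-0.6, -0.2, 0.1]
grip_width: 0.0871
grasp_force: 0.0
```

jog_arm:
  motion:
    - [[0.23,-0.15,0,0,0,-0.04,0],[0.46,-0.3,0,0,0,-0.08,0],[0.7,-0.45,0,0,0,-0.12,0],[0.921,-0.611,0,0,0,-0.165,0],[0.921,-0.611,0,0,0,-0.2028,0]]

```text
time_s: 20.4
tool_pos: [0.4755, 0.0727, 0.2753]
tool_rot: [-179.8, -0.1, 118.6]
force: [-0.3, -0.1, -0.2]
grip_width: 0.0871
grasp_force: 0.0
```

jog_arm:
  motion:
    - [[0.4,0.03,0,0,0,0,0],[0.813,0.056,0,0,0,0,0],[0.813,0.056,0,0,0,0,0]]

```text
time_s: 20.7
tool_pos: [0.4415, 0.1487, 0.2755]
tool_rot: [-179.8, -0.1, 118.5]
force: [-0.6, 1.1, 0.9]
grip_width: 0.0868
grasp_force: 0.0
```

jog_arm:
  motion:
    - [[0.4,0.03,0,0,0,0,0],[0.813,0.056,0,0,0,0,0],[0.813,0.056,0,0,0,0,0]]

```text
time_s: 21.0
tool_pos: [0.4082, 0.2227, 0.2758]
tool_rot: [-179.9, -0.1, 118.5]
force: [0.4, -1.1, 0.2]
grip_width: 0.0874
grasp_force: 0.0
```

jog_arm:
  motion:
    - [[0.4,0.03,0,0,0,0,0],[0.813,0.056,0,0,0,0,0],[0.813,0.056,0,0,0,0,0],[0.813,0.056,0,0,0,0,0],[0.813,0.056,0,0,0,0,0]]

```text
time_s: 21.5
tool_pos: [0.3788, 0.2903, 0.2765]
tool_rot: [-179.9, -0.0, 117.9]
force: [0.6, -0.2, 0.1]
grip_width: 0.087
grasp_force: 0.0
```

jog_arm:
  motion:
    - [[0,0,0,0,0,0,0],[0,0,0,0,0,0,0],[0,0,0,0,0,0,0]]

```text
time_s: 21.8
tool_pos: [0.3787, 0.2916, 0.2774]
tool_rot: [-180.0, 0.0, 118.0]
force: [-0.3, 0.4, -0.4]
grip_width: 0.087
grasp_force: 0.0
```

```bash
python3 snap.py w8
```

```text
tcp [0.3787 0.2916 0.2774] [-179.99    0.    117.97] uv area | z | all: cx cy w h ang | >25mm | 8..20mm
[446. 121.] 3734 [0.002 0.016 0.046] [523.8 441.9  89.2  83.2  10.8] HI [519.3 439.2  39.7  14.2  33.3] TOP [519.5 439.2  39.2  14.2  32.5] FL [519.3 439.5  79.7  78.1  72.9]
[284. 172.] 6308 [0.003 0.016 0.046] [378.1 290.8 114.4 113.9  27.6] HI [377.3 292.7  13.   39.5  28.2] TOP [377.3 292.6  12.9  39.5  28.1] FL [376.8 292.1 108.8 108.4  72.9]
[  8. 235.] 329 [0.009 0.012 0.017] [83.6 48.3 26.9 48.7 27.9] HI None TOP [83.6 48.3 26.9 48.7 27.9] FL [83.6 48.3 26.9 48.7 27.9]
[429. 271.] 570 [0.005 0.012 0.344] [517.9 294.6  32.1 258.3  74.8] HI [410.6 335.6   7.5  29.   65.9] TOP [401.4 340.   11.3   1.9  14. ] FL [616.1 266.5  54.   23.8  20.8]
[ 98. 296.] 871 [0.341 0.35  0.353] [322.4 295.3   2.9  14.8  28.5] HI [322.4 295.3   2.9  14.8  28.5] TOP [322.4 295.3   2.8  14.8  28.8] FL None
[469. 296.] 885 [0.34  0.349 0.353] [407.  339.9   3.3  15.4  28.3] HI [407.  339.9   3.3  15.4  28.3] TOP [407.  339.9   3.3  15.4  28.3] FL None
[416. 347.] 5035 [0.355 0.36  0.362] [484.7 215.5 225.9 292.   32.2] HI [395.1 326.4  39.6  64.7  86.5] TOP [394.5 327.5  74.6   4.4  27.1] FL None
```

View pics/w8.png

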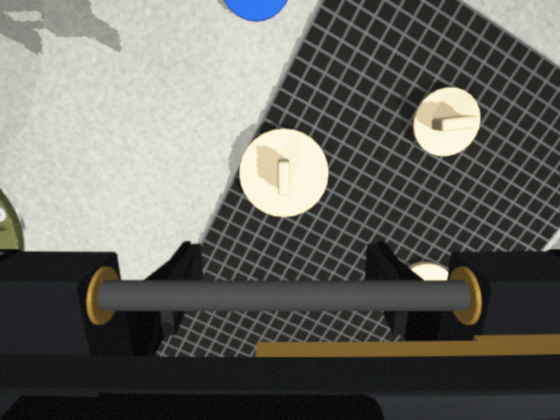

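The WR lid (284,172) is 109 mm across and central. The SR lid (447,121) is 79 mm, beige, and centred at (519,439). Descending on the WR lid.

jog_arm:
  motion:
    - [[0.006,-0.01,0.5,0,0,0,0],[0.006,-0.01,1,0,0,0,0],[0.006,-0.01,1,0,0,0,0]]

```text
time_s: 22.15
tool_pos: [0.373, 0.2896, 0.1713]
tool_rot: [-179.2, -0.4, 118.1]
force: [-0.7, -0.6, 0.4]
grip_width: 0.0871
grasp_force: 0.0
```

jog_arm:
  motion:
    - [[0,0,0.5,0,0,0,0],[0,0,0.9,0,0,0,0],[0,0,1,0,0,0,0],[0,0,1,0,0,0,0],[0,0,1,0,0,0,0]]

```text
time_s: 22.65
tool_pos: [0.379, 0.2934, 0.0804]
tool_rot: [179.8, 0.0, 118.0]
force: [-0.8, 0.7, -0.4]
grip_width: 0.087
grasp_force: 0.0
```

jog_arm:
  motion:
    - [[0,0,0.2,0,0,0,0],[0,0,0.35,0,0,0,0],[0,0,0.407,0,0,0,0],[0,0,0.407,0,0,0,0],[0,0,0.407,0,0,0,0.3]]

```text
time_s: 23.15
tool_pos: [0.3783, 0.2929, 0.0384]
tool_rot: [179.9, 0.0, 118.0]
force: [-0.1, 0.0, 0.4]
grip_width: 0.0837
grasp_force: 0.0
```

jog_arm:
  motion:
    - [[0,0,0,0,0,0,1],[0,0,0,0,0,0,1],[0,0,0,0,0,0,1],[0,0,0,0,0,0,1],[0,0,0,0,0,0,1]]

```text
time_s: 23.65
tool_pos: [0.3772, 0.2923, 0.0368]
tool_rot: [-180.0, -0.0, 118.0]
force: [0.1, 0.3, -0.2]
grip_width: 0.0468
grasp_force: 0.0
```

jog_arm:
  motion:
    - [[0,0,0,0,0,0,1],[0,0,0,0,0,0,1],[0,0,0,0,0,0,1],[0,0,0,0,0,0,1],[0,0,0,0,0,0,1]]

```text
time_s: 24.15
tool_pos: [0.3772, 0.2924, 0.0368]
tool_rot: [180.0, -0.0, 118.0]
force: [0.1, 0.2, 0.3]
grip_width: 0.0141
grasp_force: 20.0
```

```bash
python3 -c "
from h import *
o=env.get_obs();print(o['tool_pos'],o['tool_rot'],o['grasp_force'],o['grip_width'])"
```

```text
[0.37722738 0.29236423 0.03680509] [ 1.79997273e+02 -3.90557498e-05  1.18048874e+02] 19.999912166967988 0.014077609584374744
```

jog_arm:
  motion:
    - [[0,0,-0.05,0,0,0,1],[0,0,-0.25,0,0,0,1],[0,0,-0.5,0,0,0,1],[0,0,-0.8,0,0,0,1],[0,0,-1,0,0,0,1]]

```text
time_s: 24.65
tool_pos: [0.3772, 0.293, 0.1385]
tool_rot: [179.9, -0.0, 118.1]
force: [0.8, 0.1, -0.5]
grip_width: 0.0136
grasp_force: 20.0
```

jog_arm:
  motion:
    - [[-0.1,0.02,-0.1,0,0,0,1],[-0.25,0.06,-0.2,0,0,0,1],[-0.45,0.11,-0.2,0,0,0,1],[-0.67,0.169,-0.2,0,0,0,1]]

```text
time_s: 25.05
tool_pos: [0.4239, 0.2409, 0.1574]
tool_rot: [180.0, 0.1, 118.1]
force: [0.8, 0.6, -1.3]
grip_width: 0.0142
grasp_force: 20.0
```

jog_arm:
  motion:
    - [[-0.22,0.056,0,0,0,0,1],[-0.45,0.11,0,0,0,0,1],[-0.67,0.169,0,0,0,0,1]]

```text
time_s: 25.35
tool_pos: [0.4706, 0.189, 0.1569]
tool_rot: [-180.0, 0.0, 118.0]
force: [0.4, 0.4, -0.9]
grip_width: 0.0138
grasp_force: 20.0
```

jog_arm:
  motion:
    - [[-0.3,-0.1,0,0,0,0,1],[-0.6,-0.2,0,0,0,0,1],[-0.909,-0.314,0,0,0,0,1]]

```text
time_s: 25.65
tool_pos: [0.4853, 0.094, 0.157]
tool_rot: [180.0, -0.0, 118.1]
force: [0.2, -0.2, -1.3]
grip_width: 0.0139
grasp_force: 20.0
```

jog_arm:
  motion:
    - [[-0.3,-0.1,0,0,0,0,1],[-0.6,-0.2,0,0,0,0,1],[-0.909,-0.314,0,0,0,0,1]]

```text
time_s: 25.95
tool_pos: [0.5003, -0.0014, 0.1571]
tool_rot: [180.0, 0.0, 118.1]
force: [-0.2, 0.2, -0.4]
grip_width: 0.0141
grasp_force: 20.0
```

jog_arm:
  motion:
    - [[-0.24,-0.18,0,0,0,0,1],[-0.48,-0.37,0,0,0,0,1],[-0.724,-0.556,0,0,0,0,1]]

```text
time_s: 26.25
tool_pos: [0.4848, -0.0914, 0.157]
tool_rot: [-180.0, 0.0, 118.1]
force: [0.2, -1.6, -1.4]
grip_width: 0.0138
grasp_force: 20.0
```

jog_arm:
  motion:
    - [[-0.24,-0.18,0,0,0,0,1],[-0.48,-0.37,0,0,0,0,1],[-0.724,-0.556,0,0,0,0,1]]

```text
time_s: 26.55
tool_pos: [0.4696, -0.1815, 0.157]
tool_rot: [-180.0, 0.0, 118.1]
force: [1.0, -0.1, -1.2]
grip_width: 0.0136
grasp_force: 20.0
```

jog_arm:
  motion:
    - [[-0.06,-0.22,0,0,0,0,1],[-0.12,-0.44,0,0,0,0,1],[-0.186,-0.657,0,0,0,0,1]]

```text
time_s: 26.85
tool_pos: [0.4201, -0.2281, 0.1569]
tool_rot: [180.0, -0.0, 118.1]
force: [0.1, 0.0, -0.9]
grip_width: 0.014
grasp_force: 20.0
```

jog_arm:
  motion:
    - [[-0.06,-0.22,0,0,0,0,1],[-0.12,-0.44,0,0,0,0,1],[-0.186,-0.657,0,0,0,0,1],[-0.186,-0.657,0,0,0,0,1],[-0.186,-0.657,0,0,0,0,1]]

```text
time_s: 27.35
tool_pos: [0.3715, -0.2749, 0.157]
tool_rot: [180.0, 0.0, 118.0]
force: [-0.8, 0.4, -0.2]
grip_width: 0.0141
grasp_force: 20.0
```

jog_arm:
  motion:
    - [[0,0,0,0,0,0,1],[0,0,0,0,0,0,1],[0,0,0,0,0,0,1]]

```text
time_s: 27.65
tool_pos: [0.3721, -0.2741, 0.1568]
tool_rot: [180.0, -0.0, 118.1]
force: [0.5, -0.5, -1.0]
grip_width: 0.0139
grasp_force: 20.0
```

```bash
python3 snap.py w9|head -4;python3 off.py w9 .115 .145 .3715 -.2745
```

```text
tcp [ 0.3721 -0.2741  0.1568] [ 1.7998e+02 -1.0000e-02  1.1814e+02] uv area | z | all: cx cy w h ang | >25mm | 8..20mm
[490.  57.] 9958 [0.003 0.023 0.048] [466.4 -85.3 104.9  83.   28.9] HI [454.3 -99.5  70.3  69.6  80.3] TOP [454.8 -99.4  70.3  69.1  20.6] FL [452.5 -99.3  67.1  65.6  55.8]
[282. 209.] 16917 [0.013 0.137 0.166] [ 369.7 -274.9  197.9  108.9   29.3] HI [ 359.9 -252.1  108.2   59.6   28.7] TOP [ 362.6 -256.9   56.4   37.6   27.8] FL [ 345.4 -238.9   65.6   14.    34.4]
[517. 249.] 3627 [0.003 0.032 0.059] [ 520.2 -225.9  209.9   83.7    8. ] HI [ 502.  -198.1   66.4  169.3   79.3] TOP [ 500.6 -197.5   55.3  170.5   83.3] FL [ 575.1 -215.1   79.4   24.2   79.9]
lid 15389 x [-52.3  53.8] y [-52.1  51.4] ymid -0.3 z 20.4
tub 518 x [35.4 50.8] y [-39.1  26. ] ymid -6.6 z 104.9
```

View pics/w9.png

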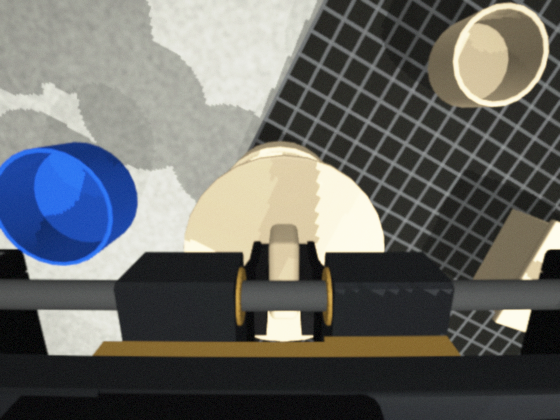

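The WR lid (284,205) is over its tub, with the rim arc visible at (282,148). The arc looks skewed laterally, so I'll check the tub centre with a circle fit from the earlier clear view.

```bash
python3 - <<'E'
from h import *
from scipy.optimize import least_squares
ci=env.camera_info("wrist")
def fit(n,c,r,z0,z1):
    f=np.load(n+".npz");o=dict(tool_pos=f["pos"],tool_rot=f["rot"]);v,u=np.nonzero(f["d"]>0);T=pose(ci,o)
    w=(undist(ci,np.c_[u,v].astype(float))*f["d"][v,u][:,None])@T[:3,:3].T+T[:3,3]
    q=w[(w[:,2]>z0)&(w[:,2]<z1)&(np.hypot(w[:,0]-c[0],w[:,1]-c[1])<r+.012)][:,:2]
    s=least_squares(lambda x:np.hypot(*(q-x).T)-r+.002,c,loss='soft_l1',f_scale=.002)
    print(n,len(q),(s.x*1000).round(1),(np.median(abs(s.fun))*1000).round(2))
for n in("w1","w3","w4","w9"):fit(n,[.3715,-.2745],.05,.049,.056)
for n in("w1","w5","w9"):fit(n,[.455,-.0995],.035,.0445,.051)
E
```

```text
w1 419 [ 369.1 -274.2] 1.11
w3 1435 [ 369.4 -274.9] 1.04
w4 1096 [ 369.4 -275. ] 1.0
w9 438 [ 368.1 -275. ] 0.97
w1 500 [455.8 -99. ] 1.04
w5 551 [455.5 -97.2] 1.03
w9 1906 [454.2 -99.7] 1.0
```

jog_arm:
  motion:
    - [[0.007,-0.024,0.25,0,0,0,1],[0.007,-0.024,0.5,0,0,0,1],[0.007,-0.024,0.65,0,0,0,1],[0.007,-0.024,0.7,0,0,0,1],[0.007,-0.024,0.72,0,0,0,1]]

```text
time_s: 28.2
tool_pos: [0.3692, -0.2748, 0.0846]
tool_rot: [180.0, -0.1, 118.1]
force: [-0.3, 1.3, -0.4]
grip_width: 0.0138
grasp_force: 20.0
```

jog_arm:
  motion:
    - [[0,0,0.02,0,0,0,1],[0,0,0.035,0,0,0,1],[0,0,0.05,0,0,0,1],[0,0,0.06,0,0,0,1],[0,0,0.06,0,0,0,1]]

```text
time_s: 28.7
tool_pos: [0.3691, -0.2753, 0.0789]
tool_rot: [-180.0, 0.0, 118.0]
force: [-0.4, -0.8, -0.3]
grip_width: 0.0136
grasp_force: 20.0
```

jog_arm:
  motion:
    - [[0,0,0.008,0,0,0,1],[0,0,0.012,0,0,0,1],[0,0,0.012,0,0,0,1]]

```text
time_s: 29.0
tool_pos: [0.3691, -0.2754, 0.0787]
tool_rot: [-179.9, -0.0, 118.0]
force: [-2.8, 2.6, 9.6]
grip_width: 0.0139
grasp_force: 20.0
```

jog_arm:
  motion:
    - [[0,0,0,0,0,0,0.6],[0,0,0,0,0,0,0.6],[0,0,0,0,0,0,0.6],[0,0,0,0,0,0,0.6],[0,0,0,0,0,0,0.6]]

```text
time_s: 29.5
tool_pos: [0.369, -0.2752, 0.0776]
tool_rot: [-180.0, -0.0, 118.0]
force: [-0.2, 0.4, 1.2]
grip_width: 0.0342
grasp_force: 0.0
```

jog_arm:
  motion:
    - [[0,0,-0.2,0,0,0,0.5],[0,0,-0.5,0,0,0,0.5],[0,0,-0.9,0,0,0,0],[0,0,-1,0,0,0,0],[0,0,-1,0,0,0,0]]

```text
time_s: 30.0
tool_pos: [0.3699, -0.2762, 0.1791]
tool_rot: [-180.0, 0.2, 118.0]
force: [0.2, 0.8, -0.5]
grip_width: 0.0598
grasp_force: 0.0
```

jog_arm:
  motion:
    - [[0,0,-0.4,0,0,0,0],[0,0,-0.8,0,0,0,0],[0,0,-1,0,0,0,0],[0,0,-1,0,0,0,0]]

```text
time_s: 30.4
tool_pos: [0.3698, -0.2761, 0.2788]
tool_rot: [180.0, 0.2, 118.0]
force: [0.1, 0.5, 0.3]
grip_width: 0.0848
grasp_force: 0.0
```

```bash
python3 snap.py w10|head -7; python3 -c "
from h import *
o=env.get_obs();print(o['tool_pos'],o['tool_rot'])"
```

```text
tcp [ 0.3698 -0.2761  0.2788] [1.7998e+02 1.7000e-01 1.1802e+02] uv area | z | all: cx cy w h ang | >25mm | 8..20mm
[427.  72.] 4327 [0.003 0.015 0.048] [462.3 -89.6  94.   78.7  29.6] HI [454.1 -99.2  69.5  68.6  20.7] TOP [454.1 -99.2  69.5  68.6  20.7] FL [ 453.  -101.5   66.4   65.    14.5]
[284. 178.] 7599 [0.003 0.058 0.088] [ 375.4 -284.4  124.4  130.    16.4] HI [ 368.3 -275.4  109.   108.8   18.9] TOP [ 368.2 -275.5   12.6   39.6   28.1] FL None
[482. 223.] 6286 [0.002 0.058 0.088] [ 559.9 -236.6  324.   114.9    9.1] HI [ 535.2 -233.8  272.3   97.1   11.8] TOP [ 5.146e+02 -2.190e+02  2.428e+02  1.860e+01  2.000e-01] FL [ 575.1 -224.3   12.8   88.3    0. ]
[100. 295.] 738 [0.342 0.351 0.355] [ 314.  -271.7    3.    14.5   26.3] HI [ 314.  -271.7    3.    14.5   26.3] TOP [ 314.  -271.7    3.    14.5   26.3] FL None
[466. 296.] 768 [0.342 0.351 0.355] [ 397.  -227.7    2.6   14.9   28.3] HI [ 397.  -227.7    2.6   14.9   28.3] TOP [ 397.  -227.7    2.6   14.9   28.1] FL None
[389. 341.] 6971 [0.052 0.36  0.364] [ 487.7 -343.4  215.1  283.7   27.7] HI [ 450.1 -341.7   81.5  251.5   34.2] TOP [ 385.  -240.2   75.7    4.3   27.6] FL None
[ 0.36897661 -0.27546517  0.27707529] [-1.79990908e+02  2.49105228e-03  1.18019921e+02]
```

View pics/w10.png

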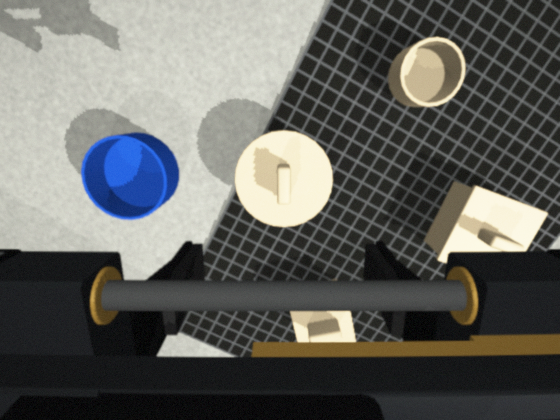

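The WR lid (284,178) is seated, handle top at 0.088, centred at (368.3,-275.4). The SR tub is at (427,72). Now to the SR lid.

jog_arm:
  motion:
    - [[0.05,0.25,0,0,0,0.04,0],[0.1,0.5,0,0,0,0.08,0],[0.15,0.75,0,0,0,0.12,0],[0.198,0.989,0,0,0,0.1574,0]]

```text
time_s: 30.85
tool_pos: [0.4466, -0.21, 0.2753]
tool_rot: [-179.8, -0.1, 89.4]
force: [0.2, -0.6, 0.4]
grip_width: 0.087
grasp_force: 0.0
```

jog_arm:
  motion:
    - [[0.25,0.12,0,0,0,0.04,0],[0.5,0.25,0,0,0,0.08,0],[0.75,0.37,0,0,0,0.12,0],[0.993,0.495,0,0,0,0.1574,0]]

```text
time_s: 31.25
tool_pos: [0.4962, -0.1109, 0.2751]
tool_rot: [-179.8, 0.0, 61.1]
force: [1.5, 0.1, -0.1]
grip_width: 0.0871
grasp_force: 0.0
```

jog_arm:
  motion:
    - [[0.25,-0.13,0,0,0,0.04,0],[0.5,-0.27,0,0,0,0.08,0],[0.75,-0.4,0,0,0,0.12,0],[0.965,-0.528,0,0,0,0.1574,0]]

```text
time_s: 31.65
tool_pos: [0.4956, -0.0005, 0.2751]
tool_rot: [-179.8, 0.1, 32.8]
force: [1.1, -1.0, 0.1]
grip_width: 0.087
grasp_force: 0.0
```

jog_arm:
  motion:
    - [[0.22,-0.3,0,0,0,0,0],[0.43,-0.6,0,0,0,0,0],[0.648,-0.896,0,0,0,0,0]]

```text
time_s: 31.95
tool_pos: [0.5011, 0.1091, 0.2752]
tool_rot: [-179.9, 0.2, 33.0]
force: [-0.2, -0.7, -0.9]
grip_width: 0.087
grasp_force: 0.0
```

jog_arm:
  motion:
    - [[0.22,-0.3,0,0,0,0,0],[0.43,-0.6,0,0,0,0,0],[0.648,-0.896,0,0,0,0,0]]

```text
time_s: 32.25
tool_pos: [0.5067, 0.2197, 0.2746]
tool_rot: [-179.9, 0.2, 33.1]
force: [1.2, -0.9, 0.3]
grip_width: 0.0874
grasp_force: 0.0
```

jog_arm:
  motion:
    - [[0.22,-0.3,0,0,0,0,0],[0.43,-0.6,0,0,0,0,0],[0.648,-0.896,0,0,0,0,0]]

```text
time_s: 32.55
tool_pos: [0.5121, 0.3304, 0.2742]
tool_rot: [-180.0, 0.3, 33.1]
force: [1.1, -0.1, 0.5]
grip_width: 0.0872
grasp_force: 0.0
```

jog_arm:
  motion:
    - [[0.22,-0.3,0,0,0,0,0],[0.43,-0.6,0,0,0,0,0],[0.648,-0.896,0,0,0,0,0],[0.648,-0.896,0,0,0,0,0],[0.648,-0.896,0,0,0,0,0]]

```text
time_s: 33.05
tool_pos: [0.5168, 0.4406, 0.2744]
tool_rot: [-180.0, 0.3, 33.3]
force: [0.2, -0.7, 0.1]
grip_width: 0.0865
grasp_force: 0.0
```

jog_arm:
  motion:
    - [[0,0,0,0,0,0,0],[0,0,0,0,0,0,0],[0,0,0,0,0,0,0]]

```text
time_s: 33.35
tool_pos: [0.5196, 0.438, 0.2775]
tool_rot: [179.9, 0.0, 32.9]
force: [0.6, 0.5, 0.2]
grip_width: 0.0869
grasp_force: 0.0
```

```bash
python3 snap.py w11
```

```text
tcp [0.5196 0.438  0.2775] [179.95   0.    32.92] uv area | z | all: cx cy w h ang | >25mm | 8..20mm
[275. 175.] 1533 [0.002 0.017 0.046] [517.6 438.7  84.4  83.4  33.5] HI [520.2 440.   39.   14.   35. ] TOP [520.1 439.9  38.8  14.   35. ] FL [519.9 440.1  78.6  78.4  33.4]
[455. 187.] 595 [0.001 0.011 0.013] [628.5 235.4  89.9  85.6  86.6] HI None TOP [627.2 240.   81.2  82.1  71.9] FL [627.2 239.8  80.8  82.1  72.9]
[ 99. 295.] 1031 [0.34  0.349 0.354] [518.5 493.   16.4   5.4  31.4] HI [518.5 493.   16.4   5.4  31.4] TOP [518.5 493.   16.4   5.1  29.9] FL None
[469. 296.] 991 [0.34  0.349 0.353] [569.  414.4  16.7   4.8  34.1] HI [569.  414.4  16.7   4.8  34.1] TOP [569.5 414.6  15.7   4.8  34.1] FL None
[416. 347.] 5329 [0.004 0.36  0.364] [449.8 328.4 298.2 226.6  38.6] HI [554.5 425.3  39.8  65.5   3.3] TOP [556.6 425.8   4.4  73.9  32.9] FL None
```

View pics/w11.png

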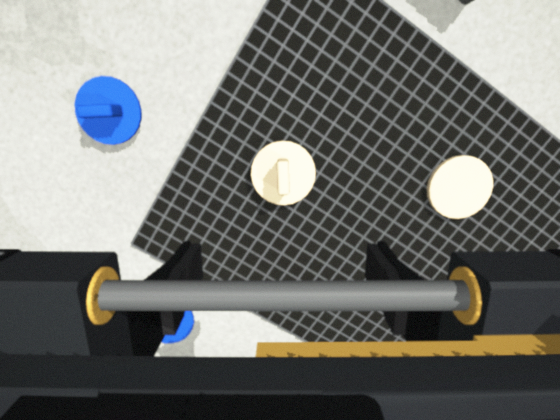

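The SR lid (283,173) is beige, 79 mm, centred at (520,440). The blank (460,187) and the blue lid (108,110) are clear. Gripping.

jog_arm:
  motion:
    - [[0.007,-0.005,0.5,0,0,-0.006,0],[0.007,-0.005,1,0,0,-0.006,0],[0.007,-0.005,1,0,0,-0.006,0]]

```text
time_s: 33.7
tool_pos: [0.5175, 0.4357, 0.1706]
tool_rot: [179.8, 0.7, 34.1]
force: [0.7, -1.5, -1.5]
grip_width: 0.0868
grasp_force: 0.0
```

jog_arm:
  motion:
    - [[0,0,0.5,0,0,0,0],[0,0,0.9,0,0,0,0],[0,0,1,0,0,0,0],[0,0,1,0,0,0,0],[0,0,1,0,0,0,0]]

```text
time_s: 34.2
tool_pos: [0.5203, 0.4418, 0.0809]
tool_rot: [-179.9, -0.2, 34.1]
force: [0.5, 0.4, 0.6]
grip_width: 0.0867
grasp_force: 0.0
```

jog_arm:
  motion:
    - [[0,0,0.2,0,0,0,0],[0,0,0.35,0,0,0,0],[0,0,0.405,0,0,0,0],[0,0,0.405,0,0,0,0],[0,0,0.405,0,0,0,0.3]]

```text
time_s: 34.7
tool_pos: [0.519, 0.4406, 0.0373]
tool_rot: [-180.0, -0.0, 34.1]
force: [0.7, 0.0, -0.4]
grip_width: 0.084
grasp_force: 0.0
```

jog_arm:
  motion:
    - [[0,0,0,0,0,0,1],[0,0,0,0,0,0,1],[0,0,0,0,0,0,1],[0,0,0,0,0,0,1],[0,0,0,0,0,0,1]]

```text
time_s: 35.2
tool_pos: [0.5191, 0.4404, 0.0372]
tool_rot: [180.0, -0.0, 34.1]
force: [-0.1, -0.3, -0.3]
grip_width: 0.0472
grasp_force: 0.0
```

jog_arm:
  motion:
    - [[0,0,0,0,0,0,1],[0,0,0,0,0,0,1],[0,0,0,0,0,0,1],[0,0,0,0,0,0,1],[0,0,0,0,0,0,1]]

```text
time_s: 35.7
tool_pos: [0.5192, 0.4402, 0.0371]
tool_rot: [180.0, 0.0, 34.1]
force: [0.6, -0.1, -0.4]
grip_width: 0.0137
grasp_force: 20.0
```

```bash
python3 -c "
from h import *
o=env.get_obs();print(o['tool_pos'],o['tool_rot'],o['grasp_force'],o['grip_width'])"
```

```text
[0.51917001 0.44016087 0.03706825] [1.79980598e+02 9.36506650e-03 3.41175323e+01] 19.999895633663982 0.013686179625986252
```

jog_arm:
  motion:
    - [[0,0,-0.05,0,0,0,1],[0,0,-0.25,0,0,0,1],[0,0,-0.5,0,0,0,1],[0,0,-0.8,0,0,0,1],[0,0,-1,0,0,0,1]]

```text
time_s: 36.2
tool_pos: [0.5193, 0.4416, 0.1411]
tool_rot: [-179.9, -0.2, 34.2]
force: [0.2, 0.3, -0.8]
grip_width: 0.014
grasp_force: 20.0
```

jog_arm:
  motion:
    - [[-0.12,0.14,-0.1,0,0,0,1],[-0.3,0.34,-0.2,0,0,0,1],[-0.5,0.57,-0.2,0,0,0,1],[-0.712,0.821,-0.2,0,0,0,1]]

```text
time_s: 36.6
tool_pos: [0.5058, 0.3327, 0.1591]
tool_rot: [180.0, -0.1, 34.2]
force: [1.0, -0.6, -1.1]
grip_width: 0.0135
grasp_force: 20.0
```

jog_arm:
  motion:
    - [[-0.24,0.27,0,0,0,0,1],[-0.48,0.55,0,0,0,0,1],[-0.712,0.821,0,0,0,0,1]]

```text
time_s: 36.9
tool_pos: [0.4931, 0.2236, 0.1583]
tool_rot: [179.9, -0.0, 34.2]
force: [0.4, -0.7, -1.1]
grip_width: 0.0137
grasp_force: 20.0
```

jog_arm:
  motion:
    - [[-0.24,0.27,0,0,0,0,1],[-0.48,0.55,0,0,0,0,1],[-0.712,0.821,0,0,0,0,1]]

```text
time_s: 37.2
tool_pos: [0.4802, 0.1158, 0.1581]
tool_rot: [179.9, -0.0, 34.2]
force: [0.2, -0.4, -0.1]
grip_width: 0.0137
grasp_force: 20.0
```

jog_arm:
  motion:
    - [[-0.24,0.27,0,0,0,0,1],[-0.48,0.55,0,0,0,0,1],[-0.712,0.821,0,0,0,0,1]]

```text
time_s: 37.5
tool_pos: [0.4675, 0.0079, 0.1581]
tool_rot: [179.9, 0.0, 34.2]
force: [0.8, 0.9, 0.2]
grip_width: 0.0138
grasp_force: 20.0
```

jog_arm:
  motion:
    - [[-0.24,0.27,0,0,0,0,1],[-0.48,0.55,0,0,0,0,1],[-0.712,0.821,0,0,0,0,1],[-0.712,0.821,0,0,0,0,1],[-0.712,0.821,0,0,0,0,1]]

```text
time_s: 38.0
tool_pos: [0.4549, -0.0992, 0.1579]
tool_rot: [179.9, 0.0, 34.1]
force: [-0.2, 0.4, -0.9]
grip_width: 0.0139
grasp_force: 20.0
```

jog_arm:
  motion:
    - [[0,0,0,0,0,0,1],[0,0,0,0,0,0,1],[0,0,0,0,0,0,1]]

```text
time_s: 38.3
tool_pos: [0.4549, -0.0979, 0.1572]
tool_rot: [180.0, 0.0, 34.3]
force: [0.4, -0.7, -1.0]
grip_width: 0.0139
grasp_force: 20.0
```

```bash
python3 snap.py w12|head -4;python3 off.py w12 .115 .145 .455 -.099
```

```text
tcp [ 0.4549 -0.0979  0.1572] [1.7999e+02 1.0000e-02 3.4270e+01] uv area | z | all: cx cy w h ang | >25mm | 8..20mm
[513. 117.] 14398 [0.006 0.058 0.072] [ 637.  -240.7  127.6  149.3    8.8] HI [ 619.  -218.3   98.8   99.5    8.8] TOP [ 613.2 -213.2   35.5   10.9   27.6] FL [ 594.1 -200.2  123.8   62.8   52.7]
[284. 219.] 10449 [0.006 0.137 0.167] [ 448.7 -101.9   96.   144.    34. ] HI [469.2 -87.9  46.3  79.3  34.6] TOP [470.8 -86.8  37.6  41.2  34. ] FL [473.4 -86.8  25.1  61.2  31.3]
[239. 296.] 450 [0.219 0.23  0.234] [467.1 -74.5  27.3   4.   22.8] HI [467.1 -74.5  27.3   4.   22.8] TOP [472.2 -72.4  16.6   1.3  33.6] FL None
lid 7214 x [-4.4 39.9] y [-38.   37.5] ymid -0.3 z 20.5
tub 517 x [14.2 33.9] y [-28.7  31.6] ymid 1.4 z 110.1
```

View pics/w12.png

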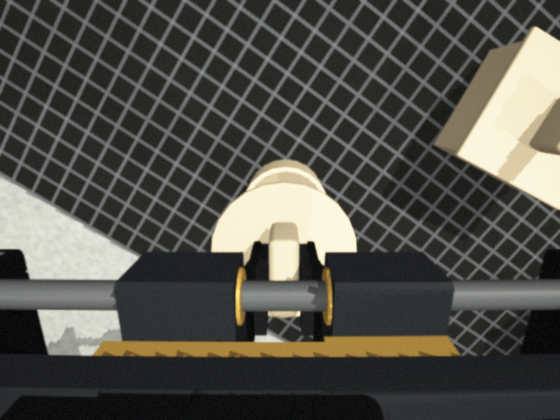

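The SR lid (284,220) is over its tub, whose rim arc is at (286,170), within 1–2 mm. Lowering 0.083.

jog_arm:
  motion:
    - [[0,0,0.25,0,0,0,1],[0,0,0.5,0,0,0,1],[0,0,0.68,0,0,0,1],[0,0,0.75,0,0,0,1],[0,0,0.77,0,0,0,1]]

```text
time_s: 38.85
tool_pos: [0.4544, -0.0985, 0.0797]
tool_rot: [-179.9, 0.0, 34.2]
force: [-0.5, 0.0, -1.1]
grip_width: 0.0141
grasp_force: 20.0
```

jog_arm:
  motion:
    - [[0,0,0.02,0,0,0,1],[0,0,0.035,0,0,0,1],[0,0,0.05,0,0,0,1],[0,0,0.06,0,0,0,1],[0,0,0.06,0,0,0,1]]

```text
time_s: 39.35
tool_pos: [0.4547, -0.0993, 0.0743]
tool_rot: [180.0, 0.0, 34.1]
force: [0.2, 0.8, -0.7]
grip_width: 0.0142
grasp_force: 20.0
```

jog_arm:
  motion:
    - [[0,0,0.008,0,0,0,1],[0,0,0.012,0,0,0,1],[0,0,0.012,0,0,0,1]]

```text
time_s: 39.65
tool_pos: [0.4548, -0.0993, 0.0739]
tool_rot: [180.0, 0.1, 34.1]
force: [-2.7, 0.4, 8.6]
grip_width: 0.0142
grasp_force: 20.0
```

Seated. Release, rise and do the final check.

jog_arm:
  motion:
    - [[0,0,0,0,0,0,0.6],[0,0,0,0,0,0,0.6],[0,0,0,0,0,0,0.6],[0,0,0,0,0,0,0.6],[0,0,0,0,0,0,0.6]]

```text
time_s: 40.15
tool_pos: [0.4546, -0.0992, 0.0728]
tool_rot: [-180.0, 0.0, 34.1]
force: [-0.6, -0.9, 0.3]
grip_width: 0.0341
grasp_force: 0.0
```

jog_arm:
  motion:
    - [[0,0,-0.2,0,0,0,0.5],[0,0,-0.5,0,0,0,0.5],[0,0,-0.9,0,0,0,0],[0,0,-1,0,0,0,0],[0,0,-1,0,0,0,0]]

```text
time_s: 40.65
tool_pos: [0.4557, -0.1, 0.1743]
tool_rot: [179.7, 0.0, 34.1]
force: [0.6, 0.1, -0.0]
grip_width: 0.0596
grasp_force: 0.0
```

jog_arm:
  motion:
    - [[0,0,-0.4,0,0,0,0],[0,0,-0.8,0,0,0,0],[0,0,-1,0,0,0,0],[0,0,-1,0,0,0,0],[0,0,-1,0,0,0,0]]

```text
time_s: 41.15
tool_pos: [0.4539, -0.0993, 0.2715]
tool_rot: [-179.9, 0.1, 34.1]
force: [-0.3, -0.1, -0.5]
grip_width: 0.0865
grasp_force: 0.0
```

```bash
python3 snap.py w13|head -6; python3 - <<'E'
from h import *
ci=env.camera_info("scene");p,d=env.read_camera("scene");w,uv=cloud(ci,p,d)
for n,c,h in(("WR",(.3694,-.2748),.05),("SR",(.455,-.099),.045),("WS",(.619,-.219),.05),("SS",(.5014,-.4207),.045)):
    q=w[(np.hypot(w[:,0]-c[0],w[:,1]-c[1])<.075)];hd=q[q[:,2]>h+.018]
    fl=q[(q[:,2]>h+.001)&(q[:,2]<h+.014)]
    r=cv2.minAreaRect((fl[:,:2]*1000).astype(np.float32));print(n,len(fl),np.round(r[0]),np.round(r[1]),round(r[2]),"flange z",np.median(fl[:,2]).round(4),"top",np.percentile(hd[:,2],90).round(4))
cv2.imwrite("pics/end.png",cv2.resize(p[140:320,60:420],None,fx=2,fy=2)[:,:,::-1])
E
```

```text
tcp [ 0.4539 -0.0993  0.2715] [-1.7991e+02  6.0000e-02  3.4100e+01] uv area | z | all: cx cy w h ang | >25mm | 8..20mm
[462. 114.] 10026 [0.003 0.058 0.088] [ 631.7 -235.1  118.9  135.4    8.6] HI [ 618.9 -218.8   98.5   99.3    8.4] TOP [ 618.7 -218.4   39.7   14.4    8.2] FL [ 612.2 -175.9   88.     9.    13.7]
[284. 179.] 4137 [0.003 0.054 0.084] [ 446.8 -103.7   94.1   92.5   69.8] HI [454.9 -98.4  78.7  79.1  72.5] TOP [455.2 -98.8  39.5  13.6  33.9] FL None
[347. 272.] 684 [0.002 0.024 0.059] [ 434.6 -166.   178.    61.1   58.4] HI [ 443.3 -169.   173.9   46.3   54.2] TOP [ 444.1 -166.9  169.6   23.5   58.9] FL [ 391.1 -236.2    9.9   57.9   58.7]
[100. 296.] 995 [0.334 0.344 0.348] [451.5 -43.9  15.8   4.8  43.2] HI [451.5 -43.9  15.8   4.8  43.2] TOP [451.5 -43.9  15.8   4.8  43.2] FL None
[468. 296.] 937 [0.334 0.343 0.347] [ 504.2 -121.3   15.6    5.4   35.9] HI [ 504.2 -121.3   15.6    5.4   35.9] TOP [ 504.1 -121.3   15.6    5.4   36.3] FL None
WR 538 [ 371. -276.] [107. 112.] 81 flange z 0.0588 top 0.0899
SR 241 [ 460. -101.] [76. 78.] 63 flange z 0.0542 top 0.6652
WS 783 [ 621. -218.] [103. 102.] 10 flange z 0.0593 top 0.0902
SS 398 [ 505. -418.] [78. 77.] 41 flange z 0.0538 top 0.0841
```

View pics/end.png

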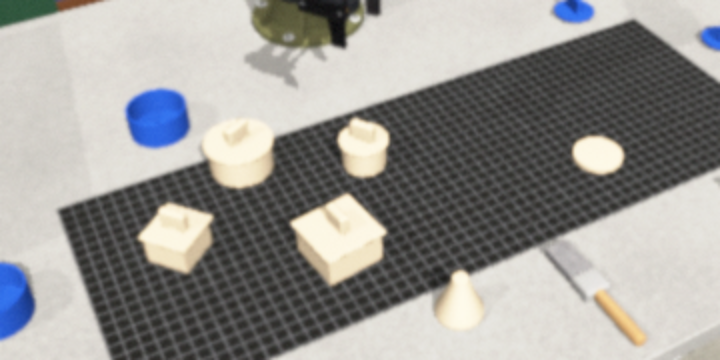

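All four tubs are closed with their lids flat and centred: WR (238,150), SR (363,147), SS (176,236) and WS (338,237). The blank and the spout are untouched.

```bash
python3 -c "
from cell import env
print(env.sign_off())"
```

```text
the job is handed in; nothing more can be done
None
```

I closed all four tubs with their own lids and handed the job in at about 41 s of the 104 s allowed; the final camera check showed every lid seated flat and centred to within a few millimetres, though the hand-in returned no verdict.

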